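# Close-pack hexagonal sample cells in a clamping cassette

### The arm

A 6-joint arm with a two-finger parallel gripper is mounted at the origin on the work surface. World frame = base frame: x ahead of the robot, y to its left, z up, the work surface at z = 0. Lengths are in m, angles in rad, forces in N, time in s.
With the tool pointing down it reaches from about 0.25 to 0.725 m from the base axis. Payload 9.7 kg.
Tool frame: the origin (TCP) lies midway between the tips of the shut fingers; the grasp point (between the pads) lies 19 mm behind it; x points along the fingers, y is the direction in which the jaws open and shut, and the axes are right-handed (so a half turn about x gives the same grasp; the last joint's range is limited). The gripper opens to 85 mm and grips with 20 to 120 N. Pads are 22 mm wide; open, the fingers measure 114 mm over their backs; the gripper's body (76 mm by 85 mm) begins 54 mm behind the grasp point. The pads swing forward as they close: fully open they stand 13 mm farther back than shut.
Start: joints at [1.117, 0.087, 0.176, 1.66, 0, 1.571], TCP at [0.241, 0.494, 0.231] pointing down, gripper open.
Joint ranges: [-3.13, 3.13], [-0.85, 1.81], [-1.15, 1.24], [-2.2, 2.28], [-1.44, 1.52], [-3.14, 3.14]. Speed limits (rad/s): [2.22, 2.22, 2.57, 3.14, 3.14, 3.14].

### API

Orientations are given as a unit quaternion [x, y, z, w].
In Python, from rig import monitor, viewer, manip gives the robot as it stands.
- The arm moves only by the tool drive_tool, never from a script. Its argument "targets" is one flat list of numbers, 7 for each row, row after row: the shift along the tool's x, y, z in units of 0.04 m (1.0 is 0.04 m), then the turn, a rotation vector about the tool's x, y, z in units of 4 degrees (1.0 is 4 degrees), then the opening, from 0 (shut) to 1 (fully open). In form: [tx, ty, tz, wx, wy, wz, grip, tx, ty, tz, wx, wy, wz, grip, ...]. A call has exactly 5 rows; each row shifts and turns the commanded pose from where the row before left it, along the tool's axes as they then stand; what a row does not reach is not made up. A row lasts 1/8 s, in which the tool goes at most 62.5 mm and 10.7 degrees, less where a joint would pass 70% of its speed; a pose out of reach is approached as far as the arm can. A call with a number of a shift or a turn outside -1 to 1 is refused whole. A call with a gripper value outside its range is refused whole. The fingers move at their own pace and stop on an object; "squeeze" is the grip in N (left out, the last holds). Time passes only in rows, so rows that do not move let the fingers close, or fill a call up. It gives the time, the measured TCP pose, the force and the opening at its end, in the units of the state.
- monitor.sense(): the state, without advancing time (a new reading comes with each control period).
- viewer.get_image(name): name is "scene" or "top"; returns (picture, depth): 420x560x3 uint8, red, green, blue; 420x560 float32, m along the optical axis (not along the pixel's ray), 0 where there is no reading.
- viewer.camera_params(name): a dict with "fov_y" (degrees; the focal length in pixels is half the picture's height over the tangent of half this angle, whatever the lens; pixels are square), "cx", "cy" (the principal point, pixels), "R" (3x3) and "t" (3): a world point X has camera coordinates R X + t. Camera axes: x right, y down, z forward; pixel columns grow to the right and rows downward; lengths in m; the calibration is good to about 2 mm. A picture is of the moment at which its call begins. camera_params takes no time and is no camera call.
- manip.hand_in(): hands the job in, once; it reports no verdict.
The state is a dict: "time": time; "joint_pos": joint angles; "joint_velocities": joint speeds; "tau": joint torques, N m; "tcp_pos": TCP position; "tool_rot": TCP orientation; "wrist_force": force on the tool from outside, world axes, zero at the start; "wrist_torque": the same for the moment, N m; "grip_width": opening from 0.0 (shut) to 1.0 (fully open).
Only numpy, scipy, OpenCV 4.12 (cv2) and the standard library are available. Lean on these libraries where they do the work, as an engineer would, in place of code of your own. Each camera call takes 0.05 s, during which the arm holds its last target. There are 200 camera calls.

### The job

Pack all the hexagonal sample cells into the steel cassette for the furnace: pull up the spring pin and turn its knob so that it stays up by itself, slide the pusher right back to its stop, then stand the cells on the cassette's floor, close-packed in two staggered rows against the stepped fixed end with their flat faces touching (each cell touching at least two others). Finally slide the pusher up snug against the pack and turn the knob back so that the pin springs fully down into a hole of the pusher's rack and locks it. Leave the round cell where it stands.

Things in the scene. Friction and masses are not known exactly. Their poses are not given: they have to be found in the camera images.
- cassette: fixed steel tray. Origin at bench level below the middle of the fixed end's inner face; x runs along the channel from there to the pusher and pin, y across, z up. Floor at z 8 mm. Channel y +-41.9 mm between side walls (x 0 to 200, 6 mm thick, tops z 22 mm, flared lead-ins to z 28); end wall x -12 to 0, top z 24; half-cell step on it: x 0 to 20, y 10 to 41.9, top z 20. Pin's bridge: x 203 to 239, y +-33, top z 30 mm.
- fixed_end (a point): middle of the fixed end wall's inner face, on the channel floor (z 8 mm); axes as the cassette's. Packed rows have flats facing along x, corners to the side walls. Row at y -17.3 to -18.8 mm starts on the end wall (first centre x 20 mm), row at y +17.3 to +18.8 on the step (first centre x 40); 40 mm from cell to cell in a row; 80.8 of the 83.8 mm width filled. Fill both rows evenly, from this end.
- pusher (a joint): m along the cassette's x; 0 at the start, locked by the pin; grows away from the fixed end to its stop at 0.108. Face to fixed end = 60 mm + value. Drags with 2.5 N, stays where left. Its rack runs under the bridge: the 8 mm pin drops into 13 mm holes only with that distance at 60, 80, .. 140 mm (+-2.5), the lengths of tight packs of 2 to 6 cells.
- pusher_face (a point): lower part of the middle of the pusher's pressing face, 8 mm above the channel floor; axes as the cassette's. The pusher is a bar 80 mm wide across the channel, 32 mm thick along x, its top at 24.5 mm above the bench.
- pusher_post (a point): centre of the top of the black square handle post on the pusher, 16 x 16 mm, sides along the cassette's axes, top 58.5 mm above the bench, standing 34 mm above the bar; 21 mm behind the pressing face.
- plunger (a joint): lift of the spring pin, m: 0 fully down (locked), highest 0.018. Its spring pulls down with 6 N at 0, 11 N at the top. About 0.007 when resting on the rack between holes (too high), 0.012 when parked in its rest notch.
- pin_knob (a joint): turn of the knob, rad, positive counter-clockwise from above, 0 to 1.35. At 0 the pin moves up and down. To park it, lift it 15 mm or more, turn it to about 1.25 (over a ridge 14 mm up) and let it down: it rests in a notch between 1.1 and 1.35. To unpark, lift 3 mm or more from there, turn back to 0 and let it down.
- pin_grip (a point): centre of the top of the pin's black T-knob: a bar 10 mm thick, 42 mm long, 20 mm high, top 80 mm above the bench when down. The frame turns with the knob: the bar is long along y, pinch it across x. At pin_knob = 0 its axes are the cassette's.
- hex1: aluminium hexagonal block 40 mm across flats (46.2 across corners), 22 mm high, with a square lifting post 14 x 14 mm, 24 mm tall, on the middle of its top; 46 mm in all, about 90 g. Origin: centre of the underside; z up. Two flats face +x and -x, two corners point to +y and -y; the post's sides face +-x and +-y. None if absent.
- hex2: aluminium hexagonal block 40 mm across flats (46.2 across corners), 22 mm high, with a square lifting post 14 x 14 mm, 24 mm tall, on the middle of its top; 46 mm in all, about 90 g. Origin: centre of the underside; z up. Two flats face +x and -x, two corners point to +y and -y; the post's sides face +-x and +-y. None if absent.
- hex3: aluminium hexagonal block 40 mm across flats (46.2 across corners), 22 mm high, with a square lifting post 14 x 14 mm, 24 mm tall, on the middle of its top; 46 mm in all, about 90 g. Origin: centre of the underside; z up. Two flats face +x and -x, two corners point to +y and -y; the post's sides face +-x and +-y. None if absent.
- hex4: aluminium hexagonal block 40 mm across flats (46.2 across corners), 22 mm high, with a square lifting post 14 x 14 mm, 24 mm tall, on the middle of its top; 46 mm in all, about 90 g. Origin: centre of the underside; z up. Two flats face +x and -x, two corners point to +y and -y; the post's sides face +-x and +-y. None if absent.
- hex5: aluminium hexagonal block 40 mm across flats (46.2 across corners), 22 mm high, with a square lifting post 14 x 14 mm, 24 mm tall, on the middle of its top; 46 mm in all, about 90 g. Origin: centre of the underside; z up. Two flats face +x and -x, two corners point to +y and -y; the post's sides face +-x and +-y. None if absent.
- hex6: aluminium hexagonal block 40 mm across flats (46.2 across corners), 22 mm high, with a square lifting post 14 x 14 mm, 24 mm tall, on the middle of its top; 46 mm in all, about 90 g. Origin: centre of the underside; z up. Two flats face +x and -x, two corners point to +y and -y; the post's sides face +-x and +-y. None if absent.
- round_cell: a round sample cell, 42 mm in diameter, 22 mm high, with the same post as the hexagonal ones; it does not belong in the cassette. Origin: centre of the underside.
- beaker: glass beaker, 72 mm across, 95 mm high; bystander. Origin: centre of the underside.
- dish: flat glass dish 90 mm across; bystander.
- coupon: dark steel plate 90 x 60 x 8 mm; bystander.
- vial: small amber vial, 28 mm across; bystander.
- cork_ring: cork ring, 90 mm across, 28 mm high; bystander.
Mind the look-alikes: they are no part of the job. Leave any pink look-alike of the hex6 alone.

How it is judged:
By the outcome, as a careful person would: the job done as asked, in the order asked, and still so for the second after the job is handed in, with the robot touching nothing.
Of hex1, hex2, hex3, hex4, hex5, hex6 only 4 to 6 are there at a start; the rules pass over those that are not, and their reading is None.
At some moment in a run one of hex1, hex2, hex3, hex4, hex5, hex6 may be knocked a few centimetres aside while the robot is not near it.
Once in a run the grip may slacken for a moment while it holds something.
It also fails if it takes over 210 s, if anything falls off the work surface, if the arm or the gripper's body presses on something with over 40 N, if the wrist force passes 120 N, or if a joint passes its speed limit or range.

## Working session

There is one attempt and no reset: what is moved stays moved. The work goes in short steps, Python scripts to look and compute and a tool call to move; the robot and the scene stay as the last step left them, time stands still between calls to the robot, and variables do not carry over. Pictures are saved under pics/ and viewed, about 12 in all and at most 16, crops included, and the job is handed in when it is done.

Besides the shell and the picture viewer there is one more tool, called after "Emit:" by a JSON object that holds its "api" and its "payload". drive_tool: Moves the arm, as the interface text tells. Its arguments: {"type":"object","properties":{"targets":{"type":"array"},"squeeze":{"type":"number"}},"required":["targets"]}

```bash
ls; mkdir -p pics; cat > h.py <<'E'
import numpy as np, cv2
from rig import monitor, viewer, manip
from scipy.spatial.transform import Rotation as Ro
def cam(n):
    p=viewer.camera_params(n); f=210/np.tan(np.radians(p['fov_y'])/2)
    return f,p['cx'],p['cy'],np.array(p['R']),np.array(p['t'])
def ray(n,u,v,z):
    f,cx,cy,R,t=cam(n); d=R.T@np.array([(u-cx)/f,(v-cy)/f,1]); o=-R.T@t
    return o+d*(z-o[2])/d[2]
def proj(n,X):
    f,cx,cy,R,t=cam(n); c=R@np.array(X)+t
    return c[0]/c[2]*f+cx,c[1]/c[2]*f+cy
def cloud(n,dep):
    f,cx,cy,R,t=cam(n); v,u=np.mgrid[0:420,0:560]
    P=np.stack([(u-cx)/f*dep,(v-cy)/f*dep,dep],-1); return (P-t)@R
E
python3 - <<'E'
from h import *
for n in('top','scene'):
    a,d=viewer.get_image(n); np.savez(f'{n}0.npz',a=a,d=d)
    cv2.imwrite(f'pics/{n}0.png',cv2.resize(a[...,::-1],(784,588),interpolation=cv2.INTER_CUBIC))
    p=viewer.camera_params(n); print(n,p)
s=monitor.sense(); print(s)
E
```

```text
pics
top {'fov_y': 47.00017546128071, 'cx': 277.97604577675656, 'cy': 203.85958147761173, 'R': array([[-0.01312995, -0.99989472, -0.00617633],
       [-0.98161304,  0.01406576, -0.19036278],
       [ 0.19042961,  0.00356331, -0.98169439]]), 't': array([2.96598928e-04, 5.32270420e-01, 1.18746860e+00])}
scene {'fov_y': 56.45244660326562, 'cx': 283.98896967284975, 'cy': 215.35540352676264, 'R': array([[ 0.22839038,  0.9735515 , -0.00594223],
       [ 0.68968313, -0.16609814, -0.70480394],
       [-0.68714993,  0.15687219, -0.70937726]]), 't': array([-0.10876441, -0.32499954,  1.25921436])}
{'time': 0.1, 'joint_pos': array([ 1.11697835e+00,  8.73657789e-02,  1.75226489e-01,  1.65979204e+00,
       -1.28535503e-05,  1.57079628e+00]), 'joint_velocities': array([ 0.00034291,  0.00024783,  0.00200616,  0.00044964,  0.001574  ,
       -0.00204054]), 'tau': array([-4.43161275e-05, -5.21563768e+01,  4.65653443e+01,  1.59375760e-02,
       -2.08044611e-05, -6.59404435e-06]), 'tcp_pos': array([0.24103557, 0.49414719, 0.2306823 ]), 'tool_rot': array([ 0.1586835 ,  0.68906685, -0.15946755,  0.68889515]), 'wrist_force': array([-0.23437997, -0.37212068, -0.89446583]), 'wrist_torque': array([-0.00510831,  0.00731857,  0.04048882]), 'grip_width': 1.0012242553906527}
```

View pics/top0.png

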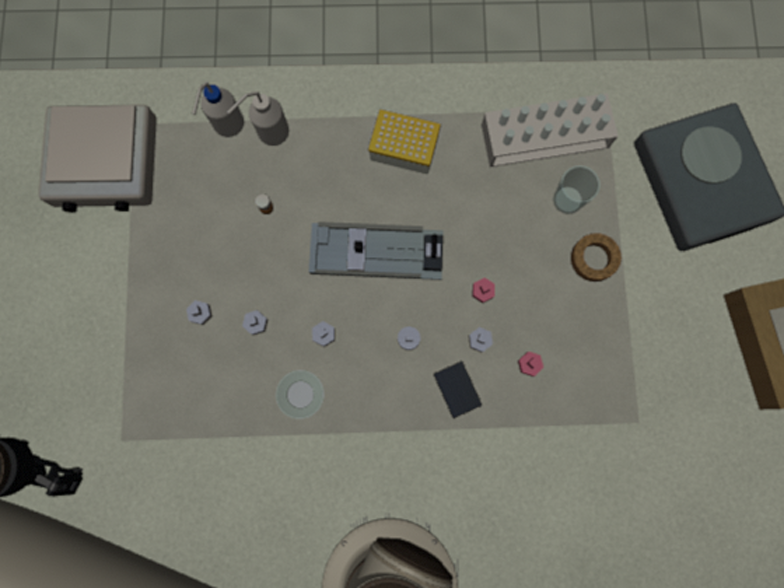

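View pics/scene0.png

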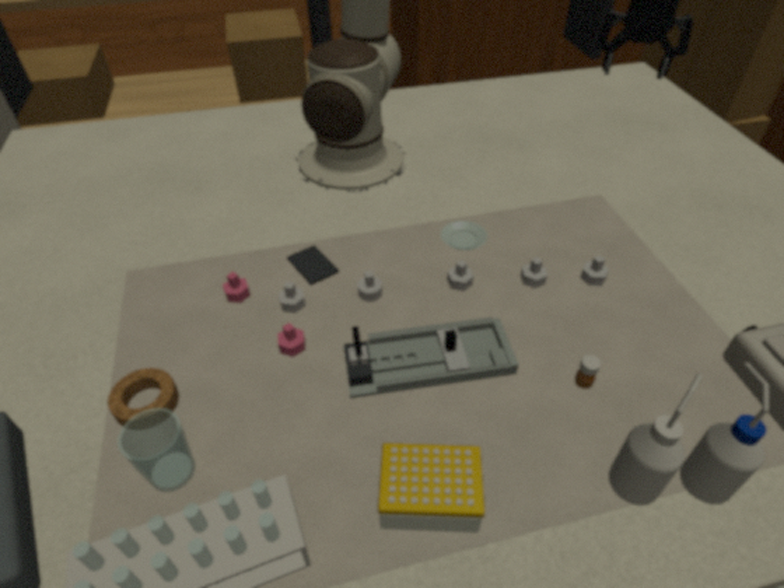

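Top view (784-px scale): silver hexes are at (199,312), (254,322), (323,333) and (480,340). The look-alikes are the round cell (409,338) and pink hexes (484,290) and (531,364). The cassette is at (376,250), with its step at the left and its pin at (433,250). I'll choose the four silver hexes. Next I measure and take a close crop.

```bash
cat >> h.py <<'E'
def comps(a,d,n='top'):
    P=cloud(n,d); return P
E
python3 - <<'E'
from h import *
z=np.load('top0.npz'); a,d=z['a'],z['d']; P=cloud('top',d)
print('table z', np.median(P[280:300,150:350,2]), (d==0).sum())
c=a[150:290,125:405,::-1]; cv2.imwrite('pics/crop.png',cv2.resize(c,(784,392),interpolation=cv2.INTER_CUBIC))
hsv=cv2.cvtColor(a,cv2.COLOR_RGB2HSV)
# height-based components of cell tops
for lo,hi,nm in((.014,.030,'body'),(.036,.055,'post')):
    m=((P[...,2]>lo)&(P[...,2]<hi)&(P[...,0]>.2)).astype(np.uint8)
    m[:150]=0;m[300:]=0;m[:,:100]=0;m[:,450:]=0
    n,l,st,ce=cv2.connectedComponentsWithStats(m,connectivity=8)
    for i in range(1,n):
        if st[i,4]>8:
            q=P[l==i]; print(nm,st[i],ce[i].round(1),q.mean(0).round(4),np.median(a[l==i],0))
E
```

```text
table z 0.0016151424091106945 976
body [186 150   7   3  12] [188.9 150.5] [0.6876 0.2306 0.0211] [54.  34.5 20. ]
body [ 220  158   96   40 1427] [259.8 176.6] [0.6122 0.0405 0.0226] [ 96. 104. 107.]
body [302 167   6   7  18] [304.  169.9] [ 0.6279 -0.0771  0.0262] [41.5 45.5 47. ]
body [408 166  35  34 537] [425.3 182.9] [ 0.5878 -0.3957  0.0261] [93. 73. 47.]
body [290 195  11   3  28] [295.1 195.9] [ 0.558  -0.0521  0.0245] [82. 83. 78.]
body [337 198  16  17 173] [344.5 206.5] [ 0.5283 -0.181   0.0221] [140.  77.  92.]
body [133 214  17  17 168] [141.3 222.7] [0.4929 0.3505 0.022 ] [122. 124. 134.]
body [173 221  17  18 174] [181.4 229.7] [0.473  0.2454 0.0219] [122. 125. 135.]
body [223 229  15  18 167] [230.3 237.7] [0.4504 0.118  0.0218] [122. 126. 136.]
body [284 233  16  16 170] [291.1 241. ] [ 0.4396 -0.0396  0.0223] [122. 125. 136.]
body [335 234  17  17 177] [342.4 242. ] [ 0.4352 -0.1721  0.0221] [122. 125. 136.]
body [370 251  18  17 176] [378.3 259.1] [ 0.3898 -0.2624  0.0219] [140.   76.5  91. ]
body [204 265   8   6  15] [207.  266.9] [0.3762 0.178  0.0164] [118. 1
[... 557 characters left out ...]
 -0.0975  0.0432] [101.  103.5 111. ]
post [253 176   6   4  13] [255.5 178. ] [0.6026 0.0507 0.046 ] [16. 17. 18.]
post [343 201   7   8  35] [345.9 204.6] [ 0.5289 -0.1818  0.0457] [140.  77.  91.]
post [135 218   8   7  41] [138.3 221. ] [0.4936 0.3517 0.0455] [122. 125. 136.]
post [176 225   7   8  36] [179.1 228.3] [0.4734 0.2467 0.0449] [122. 126. 137.]
post [226 233   7   8  34] [229.1 236.6] [0.4503 0.1185 0.0455] [123. 126. 137.]
post [289 237   6   6  36] [291.5 239.5] [ 0.4406 -0.0401  0.046 ] [122. 125. 136.]
post [341 238   7   7  34] [343.8 240.8] [ 0.4356 -0.1727  0.0454] [122.  125.  134.5]
post [377 255   8   8  36] [380.3 258.3] [ 0.3901 -0.2627  0.0456] [134.   74.   87.5]
```

View pics/crop.png

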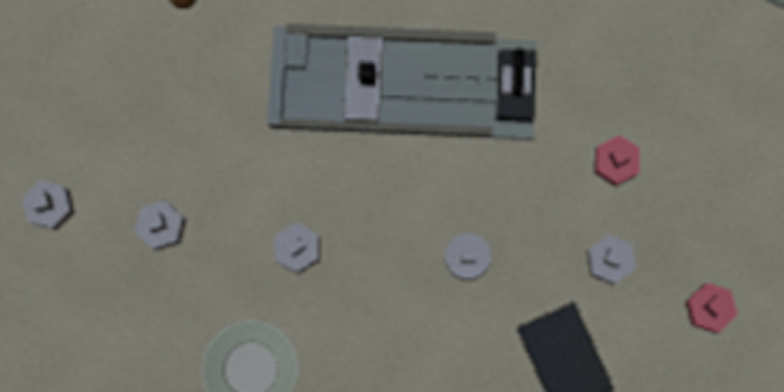

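```bash
python3 - <<'E'
from h import *
D={n:np.load(f'{n}0.npz') for n in('top','scene')}
C=[(.4932,.3510),(.4732,.2460),(.4503,.1182),(.4354,-.1724)]
tiles=[]
def harm(q,w,k):
    c=(q*w[:,None]).sum(0)/w.sum(); e=q-c
    r=np.hypot(*e.T); th=np.arctan2(e[:,1],e[:,0])
    # max-extent signature: corner direction
    zz=(w*r**k*np.exp(1j*k*th)).sum(); return c,np.degrees(np.angle(zz))/k,abs(zz)/(w*r**k).sum()
for x,y in C:
  row=[]
  for n in('top','scene'):
    a,d=D[n]['a'],D[n]['d']; P=cloud(n,d)
    u,v=map(int,np.round(proj(n,(x,y,.03))))
    s=a[v-16:v+17,u-16:u+17]; row.append(cv2.resize(s[...,::-1],(260,260),interpolation=cv2.INTER_CUBIC))
    m=np.hypot(P[...,0]-x,P[...,1]-y)<.032
    mb=m&(P[...,2]>.013)&(P[...,2]<.052); mp=m&(P[...,2]>.038)
    vv,uu=np.nonzero(mp)
    q=np.array([ray(n,a_,b_,.046)[:2] for a_,b_ in zip(uu,vv)]); c,ap,sp=harm(q,np.ones(len(q)),4)
    pb=P[m&(P[...,2]>.017)&(P[...,2]<.027)]
    # hex: hull of body-level points
    vv,uu=np.nonzero(m&(P[...,2]>.018)); g=np.array([ray(n,a_,b_,.022)[:2] for a_,b_ in zip(uu,vv)]) if n=='top' else pb[:,:2]
    c6,a6,s6=harm(g,np.ones(len(g)),6)
    print(n,(x,y),'post c',c.round(4),'corner(mod90) %.1f side %.1f s%.2f'%(ap%90,(ap+45)%90,sp),'hex c',c6.round(4),'flat(mod60) %.1f s%.2f'%((a6+30)%60,s6))
  tiles.append(np.vstack(row))
cv2.imwrite('pics/tiles.png',cv2.resize(np.hstack(tiles),(800,400)))
# cassette
a,d=D['top']['a'],D['top']['d'];P=cloud('top',d)
for n in('top','scene'):
    P=cloud(n,D[n]['d'])
    R=(abs(P[...,1]-.02)<.2)&(abs(P[...,0]-.6)<.12)
    w=P[R&(P[...,2]>.018)&(P[...,2]<.032)][:,:2].astype(np.float32)
    print(n,'rect',cv2.minAreaRect(w*1000))
    for lo,hi,nm in((.053,.065,'pusherpost'),(.074,.09,'knob')):
        q=P[R&(P[...,2]>lo)&(P[...,2]<hi)]; print(nm,len(q),q.mean(0).round(4),q.min(0).round(4),q.max(0).round(4))
s=monitor.sense(); r=Ro.from_quat(s['tool_rot']).as_matrix(); print(r.round(3))
E
```

```text
top (0.4932, 0.351) post c [0.4936 0.3517] corner(mod90) 62.5 side 17.5 s0.38 hex c [0.4943 0.3523] flat(mod60) 42.8 s0.21
scene (0.4932, 0.351) post c [0.4985 0.3467] corner(mod90) 62.3 side 17.3 s0.33 hex c [0.4996 0.3459] flat(mod60) 27.6 s0.18
top (0.4732, 0.246) post c [0.4733 0.2464] corner(mod90) 66.1 side 21.1 s0.45 hex c [0.4738 0.2467] flat(mod60) 16.1 s0.19
scene (0.4732, 0.246) post c [0.4781 0.2421] corner(mod90) 55.3 side 10.3 s0.16 hex c [0.4796 0.2411] flat(mod60) 25.4 s0.21
top (0.4503, 0.1182) post c [0.4505 0.1185] corner(mod90) 72.9 side 27.9 s0.46 hex c [0.4508 0.1185] flat(mod60) 29.8 s0.26
scene (0.4503, 0.1182) post c [0.4547 0.1144] corner(mod90) 70.3 side 25.3 s0.21 hex c [0.4562 0.1139] flat(mod60) 33.9 s0.32
top (0.4354, -0.1724) post c [ 0.4355 -0.1726] corner(mod90) 19.9 side 64.9 s0.40 hex c [ 0.4357 -0.1728] flat(mod60) 35.9 s0.21
scene (0.4354, -0.1724) post c [ 0.4392 -0.1757] corner(mod90) 14.9 side 59.9 s0.47 hex c [ 0.4412 -0.1756] flat(mod60) 58.1 s0.05
top rect ((606.1243896484375, 20.58648681640625), (427.8600158691406, 122.66001892089844), 79.52175903320312)
pusherpost 39 [0.6105 0.0481 0.058 ] [ 0.5832 -0.0827  0.0531] [0.7026 0.219  0.0633]
knob 65 [ 0.601  -0.0877  0.0801] [ 0.5808 -0.0922  0.0747] [ 0.6212 -0.0814  0.0859]
scene rect ((607.02001953125, 22.4449462890625), (427.181884765625, 125.82850646972656), 78.84454345703125)
pusherpost 62 [0.6124 0.0292 0.0578] [ 0.6016 -0.0961  0.0532] [0.6223 0.0557 0.0641]
knob 87 [ 0.6035 -0.0906  0.0789] [ 0.5792 -0.0961  0.0742] [ 0.6222 -0.0846  0.0815]
[[-0.     0.438  0.899]
 [-0.001  0.899 -0.438]
 [-1.    -0.001  0.   ]]
```

View pics/tiles.png

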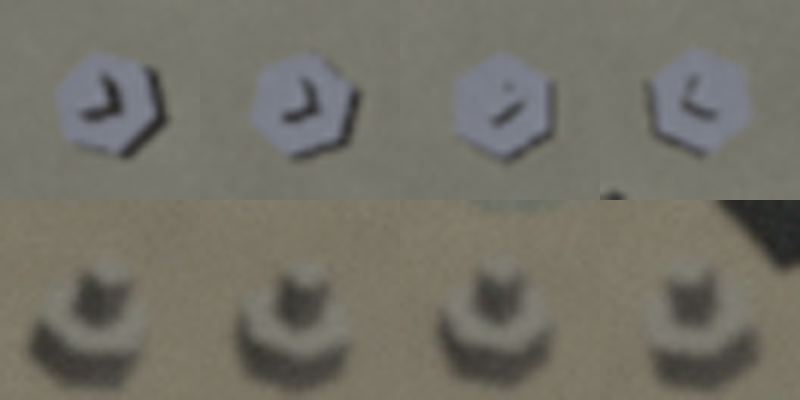

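Tiles: the top row shows all four cells are hexagons. The dark L marks are the post's sides, giving hex yaws (mod 180°) of about 105, 18, 29 and 153°. Next I fit the cassette pose.

```bash
python3 - <<'E'
from h import *
for n in('top','scene'):
    z=np.load(n+'0.npz'); P=cloud(n,z['d'])
    print(n,'bench',np.median(P[(abs(P[...,0]-.5)<.03)&(abs(P[...,1])<.03)],0)[2])
    R=(P[...,1]>-.12)&(P[...,1]<.135)&(abs(P[...,0]-.605)<.075)
    m=(R&(P[...,2]>.017)&(P[...,2]<.034)).astype(np.uint8)
    k,l,st,ce=cv2.connectedComponentsWithStats(m,connectivity=8)
    w=P[(l>0)&np.isin(l,[i for i in range(1,k) if st[i,4]>15])][:,:2].astype(np.float32)*1000
    print('rect',cv2.minAreaRect(w))
    # wall lines: outer low-x and high-x walls
    W=P[R&(P[...,2]>.018)&(P[...,2]<.034)]
    for nm,s in(('near',(W[:,0]<.572)),('far',(W[:,0]>.634))):
        q=W[s&(W[:,1]<.11)&(W[:,1]>-.06)]; print(nm,len(q),np.polyfit(q[:,1],q[:,0],1).round(4),q[:,2].mean().round(4))
    for lo,hi,nm,b in((.053,.066,'post',(P[...,1]>0)),(.072,.09,'knob',(P[...,1]<0))):
        mm=R&b&(P[...,2]>lo)&(P[...,2]<hi); vv,uu=np.nonzero(mm); zt=.0585 if nm=='post' else .08
        g=np.array([ray(n,a,b2,zt)[:2] for a,b2 in zip(uu,vv)]); print(nm,len(g),g.mean(0).round(4),g.min(0).round(4),g.max(0).round(4), cv2.minAreaRect((g*1000).astype(np.float32)))
E
```

```text
top bench 0.0007427411697110578
rect ((608.0947875976562, 14.961761474609375), (243.00137329101562, 101.07390594482422), 86.80735778808594)
near 182 [0.0617 0.5613] 0.0255
far 301 [0.0219 0.6504] 0.0251
post 36 [0.6089 0.0506] [0.6021 0.0435] [0.6155 0.059 ] ((608.8098754882812, 51.219642639160156), (15.539637565612793, 13.298552513122559), 89.15839385986328)
knob 66 [ 0.6007 -0.0877] [ 0.5791 -0.0922] [ 0.6209 -0.0811] ((600.0223388671875, -86.64897918701172), (10.102904319763184, 41.810646057128906), 88.50221252441406)
scene bench 0.00027652429970375487
rect ((607.6334228515625, 13.961044311523438), (247.28611755371094, 101.6222152709961), 86.88731384277344)
near 389 [0.0578 0.5621] 0.024
far 408 [0.0086 0.6514] 0.0234
post 54 [0.6125 0.0469] [0.6033 0.0389] [0.6219 0.0553] ((612.6458740234375, 46.654693603515625), (16.468891143798828, 16.399194717407227), 76.4937973022461)
knob 91 [ 0.6054 -0.0908] [ 0.5822 -0.0966] [ 0.6287 -0.0848] ((605.449462890625, -90.86553955078125), (9.923222541809082, 46.168094635009766), 86.26876068115234)
```

```bash
cat >> h.py <<'E'
PHI=np.radians(-93.2); O=np.array([.6134,.1315])
XC=np.array([np.cos(PHI),np.sin(PHI)]); YC=np.array([-XC[1],XC[0]])
def cas(x,y,z=0): return np.r_[O+XC*x/1000+YC*y/1000,z]
def tocas(p): return np.r_[(np.array(p[:2])-O)@XC*1000,(np.array(p[:2])-O)@YC*1000,p[2]*1000]
def rotJ(J):
    c,s=np.cos(np.radians(J)),np.sin(np.radians(J)); return np.array([[0,c,s],[0,s,-c],[-1,0,0.]])
def state():
    s=monitor.sense(); M=Ro.from_quat(s['tool_rot']).as_matrix()
    print('t%.2f'%s['time'],'tcp',s['tcp_pos'].round(4),'cas',tocas(s['tcp_pos']).round(1),'J%.1f'%np.degrees(np.arctan2(M[1,1],M[0,1])),'F',s['wrist_force'].round(1),'g%.3f'%s['grip_width'],'q6 %.2f'%s['joint_pos'][5]); return s,M
def plan(*wps,start=None):
    """wps: (pos,J,grip,nrows); prints rows in move units"""
    if start is None: s,M=state(); p=s['tcp_pos']
    else: p,M=start[0],rotJ(start[1])
    out=[]
    for q,J,g,n in wps:
        q=np.array(q,float); rv=(Ro.from_matrix(M).inv()*Ro.from_matrix(rotJ(J))).as_rotvec(); d=(q-p)/n
        for i in range(n):
            Mi=M@Ro.from_rotvec(rv*i/n).as_matrix()
            out.append(list(np.r_[(Mi.T@d)/.04,np.degrees(rv/n)/4,g]))
        p,M=q,rotJ(J)
    while len(out)%5: out.append([0]*6+[out[-1][6]])
    for k in range(0,len(out),5):
        r=[round(float(x),2)+0 for row in out[k:k+5] for x in row]
        print('[',','.join('%g'%x for x in r),'] max',max(abs(x) for x in r))
E
python3 - <<'E'
from h import *
k=cas(220,0)
plan((np.r_[k[:2],.15],86.8,1,18),(np.r_[k[:2],.12],86.8,1,2))
E
```

```text
t0.10 tcp [0.241  0.4941 0.2307] cas [-341.3 -392.   230.7] J64.0 F [-0.2 -0.4 -0.9] g1.001 q6 1.57
[ 0.11,-0.51,0.8,-0.32,0,0,1,0.11,-0.53,0.79,-0.32,0,0,1,0.11,-0.54,0.78,-0.32,0,0,1,0.11,-0.56,0.77,-0.32,0,0,1,0.11,-0.58,0.76,-0.32,0,0,1 ] max 1.0
[ 0.11,-0.59,0.74,-0.32,0,0,1,0.11,-0.61,0.73,-0.32,0,0,1,0.11,-0.63,0.72,-0.32,0,0,1,0.11,-0.64,0.7,-0.32,0,0,1,0.11,-0.66,0.69,-0.32,0,0,1 ] max 1.0
[ 0.11,-0.67,0.67,-0.32,0,0,1,0.11,-0.69,0.66,-0.32,0,0,1,0.11,-0.7,0.64,-0.32,0,0,1,0.11,-0.71,0.63,-0.32,0,0,1,0.11,-0.73,0.61,-0.32,0,0,1 ] max 1.0
[ 0.11,-0.74,0.59,-0.32,0,0,1,0.11,-0.75,0.58,-0.32,0,0,1,0.11,-0.77,0.56,-0.32,0,0,1,0.38,0,0,0,0,0,1,0.38,0,0,0,0,0,1 ] max 1.0
```

Emit:
{"api": "drive_tool", "payload": {"targets": [0.11,-0.51,0.8,-0.32,0,0,1,0.11,-0.53,0.79,-0.32,0,0,1,0.11,-0.54,0.78,-0.32,0,0,1,0.11,-0.56,0.77,-0.32,0,0,1,0.11,-0.58,0.76,-0.32,0,0,1], "squeeze": 60}}

```text
time: 0.72
tcp_pos: [0.3414, 0.3312, 0.2088]
tool_rot: [0.12, 0.697, -0.12, 0.697]
wrist_force: [-0.3, 0.7, 0.1]
grip_width: 1.002
```

Emit:
{"api": "drive_tool", "payload": {"targets": [0.11,-0.59,0.74,-0.32,0,0,1,0.11,-0.61,0.73,-0.32,0,0,1,0.11,-0.63,0.72,-0.32,0,0,1,0.11,-0.64,0.7,-0.32,0,0,1,0.11,-0.66,0.69,-0.32,0,0,1]}}

```text
time: 1.35
tcp_pos: [0.4417, 0.1695, 0.1869]
tool_rot: [0.081, 0.703, -0.081, 0.702]
wrist_force: [-0.8, -0.3, 0.3]
grip_width: 0.999
```

Emit:
{"api": "drive_tool", "payload": {"targets": [0.11,-0.67,0.67,-0.32,0,0,1,0.11,-0.69,0.66,-0.32,0,0,1,0.11,-0.7,0.64,-0.32,0,0,1,0.11,-0.71,0.63,-0.32,0,0,1,0.11,-0.73,0.61,-0.32,0,0,1]}}

```text
time: 1.98
tcp_pos: [0.5421, 0.0081, 0.1648]
tool_rot: [0.042, 0.706, -0.042, 0.706]
wrist_force: [0.1, 0.5, 0.2]
grip_width: 0.998
```

Emit:
{"api": "drive_tool", "payload": {"targets": [0.11,-0.74,0.59,-0.32,0,0,1,0.11,-0.75,0.58,-0.32,0,0,1,0.11,-0.77,0.56,-0.32,0,0,1,0,0,0,0,0,0,1,0,0,0,0,0,0,1]}}

```text
time: 2.6
tcp_pos: [0.6015, -0.0872, 0.1517]
tool_rot: [0.019, 0.707, -0.018, 0.706]
wrist_force: [-1.1, 0.9, 0.3]
grip_width: 0.998
```

```bash
python3 - <<'E'
from h import *
k=cas(220,0)
plan((np.r_[k[:2],.062],86.8,1,5),(np.r_[k[:2],.062],86.8,0,5))
a,d=viewer.get_image('scene'); u,v=map(int,proj('scene',(.6,-.05,.1)))
cv2.imwrite('pics/s1.png',cv2.resize(a[max(v-80,0):v+70,u-110:u+110,::-1],(792,540),interpolation=cv2.INTER_CUBIC))
E
```

```text
t2.60 tcp [ 0.6015 -0.0872  0.1517] cas [219.    0.3 151.7] J87.0 F [-1.1  0.9  0.3] g0.998 q6 -0.09
[ 0.45,-0.01,0,0.01,0,0,1,0.45,-0.01,0,0.01,0,0,1,0.45,0,0,0.01,0,0,1,0.45,0,0,0.01,0,0,1,0.45,0,0,0.01,0,0,1 ] max 1.0
[ 0,0,0,0,0,0,0,0,0,0,0,0,0,0,0,0,0,0,0,0,0,0,0,0,0,0,0,0,0,0,0,0,0,0,0 ] max 0.0
```

Emit:
{"api": "drive_tool", "payload": {"targets": [0.45,-0.01,0,0.01,0,0,1,0.45,-0.01,0,0.01,0,0,1,0.45,0,0,0.01,0,0,1,0.45,0,0,0.01,0,0,1,0.45,0,0,0.01,0,0,1]}}

```text
time: 3.28
tcp_pos: [0.6016, -0.0881, 0.0606]
tool_rot: [0.02, 0.707, -0.02, 0.707]
wrist_force: [0.5, -0.7, 0.2]
grip_width: 1.004
```

Emit:
{"api": "drive_tool", "payload": {"targets": [0,0,0,0,0,0,0.3,0,0,0,0,0,0,0.3,0,0,0,0,0,0,0.1,0,0,0,0,0,0,0,0,0,0,0,0,0,0]}}

```text
time: 3.9
tcp_pos: [0.6022, -0.089, 0.063]
tool_rot: [0.019, 0.706, -0.02, 0.707]
wrist_force: [-0.9, -3.5, 4.0]
grip_width: 0.102
```

Emit:
{"api": "drive_tool", "payload": {"targets": [0,0,0,0,0,0,0,0,0,0,0,0,0,0,0,0,0,0,0,0,0,0,0,0,0,0,0,0,0,0,0,0,0,0,0]}}

```text
time: 4.53
tcp_pos: [0.6022, -0.0889, 0.0629]
tool_rot: [0.019, 0.706, -0.02, 0.707]
wrist_force: [-1.3, -6.1, 6.0]
grip_width: 0.097
```

```bash
python3 -c "
from h import *
s,M=state();print(s['wrist_torque'])"
```

```text
t4.53 tcp [ 0.6022 -0.0889  0.0629] cas [220.7   1.1  62.9] J86.8 F [-1.3 -6.1  6. ] g0.097 q6 -0.09
[-1.14787553  0.25425137  0.00768889]
```

Emit:
{"api": "drive_tool", "payload": {"targets": [-0.11,0,0,0,0,0,0,-0.11,0,0,0,0,0,0,-0.11,0,0,0,0,0,0,-0.1,0,0,0,0,0,0,0,0,0,0,0,0,0]}}

```text
time: 5.15
tcp_pos: [0.6018, -0.0888, 0.0778]
tool_rot: [0.019, 0.707, -0.02, 0.706]
wrist_force: [5.2, -6.7, -11.0]
grip_width: 0.096
```

```bash
python3 -c "
from h import *
s,M=state();print(s['wrist_torque'])"
```

```text
t5.15 tcp [ 0.6018 -0.0888  0.0778] cas [220.7   0.7  77.8] J86.8 F [  5.2  -6.7 -11. ] g0.096 q6 -0.09
[-1.43141778 -1.13121567 -0.0045601 ]
```

Emit:
{"api": "drive_tool", "payload": {"targets": [-0.04,0,0,0,0,0,0,0,0,0,0,0,0,0,0,0,0,-0.9,0,0,0,0,0,0,-0.9,0,0,0,0,0,0,-0.9,0,0,0]}}

```text
time: 5.78
tcp_pos: [0.6018, -0.0888, 0.079]
tool_rot: [-0.048, 0.706, 0.047, 0.705]
wrist_force: [4.4, -6.7, -11.7]
grip_width: 0.098
```

Emit:
{"api": "drive_tool", "payload": {"targets": [0,0,0,-1,0,0,0,0,0,0,-1,0,0,0,0,0,0,-1,0,0,0,0,0,0,-1,0,0,0,0,0,0,-1,0,0,0]}}

```text
time: 6.4
tcp_pos: [0.6016, -0.0887, 0.0789]
tool_rot: [-0.17, 0.687, 0.169, 0.686]
wrist_force: [4.8, -6.0, -11.1]
grip_width: 0.101
```

Emit:
{"api": "drive_tool", "payload": {"targets": [0,0,0,-1,0,0,0,0,0,0,-1,0,0,0,0,0,0,-1,0,0,0,0,0,0,-1,0,0,0,0,0,0,-1,0,0,0]}}

```text
time: 7.02
tcp_pos: [0.6015, -0.0886, 0.0789]
tool_rot: [-0.286, 0.647, 0.286, 0.646]
wrist_force: [4.4, -5.7, -11.7]
grip_width: 0.098
```

Emit:
{"api": "drive_tool", "payload": {"targets": [0,0,0,-1,0,0,0,0,0,0,-1,0,0,0,0,0,0,-1,0,0,0,0,0,0,-1,0,0,0,0,0,0,-1,0,0,0]}}

```text
time: 7.65
tcp_pos: [0.6014, -0.0885, 0.0788]
tool_rot: [-0.394, 0.588, 0.394, 0.586]
wrist_force: [2.4, -4.4, -11.3]
grip_width: 0.101
```

```bash
python3 -c "
from h import *
s,M=state();print(s['wrist_torque'])"
```

```text
t7.65 tcp [ 0.6014 -0.0885  0.0788] cas [220.4   0.3  78.8] J157.7 F [  2.4  -4.4 -11.3] g0.101 q6 -1.33
[-1.03537111 -0.77074006  0.03459524]
```

Emit:
{"api": "drive_tool", "payload": {"targets": [0.05,0,0,0,0,0,0,0.05,0,0,0,0,0,0,0.02,0,0,0,0,0,0,0,0,0,0,0,0,0,0,0,0,0,0,0,0]}}

```text
time: 8.28
tcp_pos: [0.6015, -0.0885, 0.075]
tool_rot: [-0.393, 0.588, 0.394, 0.587]
wrist_force: [1.4, -5.0, -8.2]
grip_width: 0.103
```

Emit:
{"api": "drive_tool", "payload": {"targets": [0,0,0,0,0,0,0.3,0,0,0,0,0,0,0.6,0,0,0,0,0,0,0.6,-0.3,0,0,0,0,0,0.6,-0.5,0,0,0,0,0,0.6]}}

```text
time: 8.9
tcp_pos: [0.6016, -0.088, 0.1088]
tool_rot: [-0.393, 0.588, 0.394, 0.587]
wrist_force: [0.8, 0.0, 1.1]
grip_width: 0.606
```

```bash
python3 - <<'E'
from h import *
p=cas(81,0.5)
plan((np.r_[cas(200,0)[:2],.125],160,.6,2),(np.r_[p[:2],.11],176.8,.6,5),(np.r_[p[:2],.037],176.8,.6,3))
a,d=viewer.get_image('top'); P=cloud('top',d)
m=(np.hypot(P[...,0]-.601,P[...,1]+.088)<.03)&(P[...,2]>.085)&(P[...,2]<.11)
q=P[m]; print(len(q),q.mean(0),cv2.minAreaRect((q[:,:2]*1000).astype(np.float32)))
E
```

```text
t8.90 tcp [ 0.6016 -0.088   0.1088] cas [219.8   0.5 108.8] J157.6 F [0.8 0.  1.1] g0.606 q6 -1.33
[ -0.2,0.09,0.23,-0.29,0,0,0.6,-0.2,0.08,0.23,-0.29,0,0,0.6,0.07,0.17,0.57,-0.84,0,0,0.6,0.07,0.14,0.58,-0.84,0,0,0.6,0.07,0.1,0.59,-0.84,0,0,0.6 ] max 0.84
[ 0.07,0.07,0.59,-0.84,0,0,0.6,0.07,0.03,0.59,-0.84,0,0,0.6,0.61,0,0,0,0,0,0.6,0.61,0,0,0,0,0,0.6,0.61,0,0,0,0,0,0.6 ] max 0.84
0 [nan nan nan] ((0.0, 0.0), (0.0, 0.0), 0.0)<stdin>:6: RuntimeWarning: Mean of empty slice.
  ret = um.true_divide(
```

Emit:
{"api": "drive_tool", "payload": {"targets": [-0.2,0.09,0.23,-0.29,0,0,0.6,-0.2,0.08,0.23,-0.29,0,0,0.6,0.07,0.17,0.57,-0.84,0,0,0.6,0.07,0.14,0.58,-0.84,0,0,0.6,0.07,0.1,0.59,-0.84,0,0,0.6]}}

```text
time: 9.57
tcp_pos: [0.6065, 0.0044, 0.1156]
tool_rot: [-0.455, 0.541, 0.456, 0.541]
wrist_force: [0.8, 0.2, 0.5]
grip_width: 0.598
```

Emit:
{"api": "drive_tool", "payload": {"targets": [0.07,0.07,0.59,-0.84,0,0,0.6,0.07,0.03,0.59,-0.84,0,0,0.6,0,0,0,0,0,0,0.6,0,0,0,0,0,0,0.6,0,0,0,0,0,0,0.6]}}

```text
time: 10.2
tcp_pos: [0.6095, 0.0496, 0.1102]
tool_rot: [-0.485, 0.514, 0.485, 0.514]
wrist_force: [0.3, 0.9, -0.6]
grip_width: 0.6
```

```bash
python3 - <<'E'
from h import *
p=cas(81,0.5)
plan((np.r_[p[:2],.037],176.8,.6,4),(np.r_[p[:2],.037],176.8,0,1))
for n in('top','scene'):
    a,d=viewer.get_image(n); P=cloud(n,d)
    m=(np.hypot(P[...,0]-.601,P[...,1]+.088)<.03)&(P[...,2]>.084)&(P[...,2]<.11)
    q=P[m]; print(n,len(q),q.mean(0),cv2.minAreaRect((q[:,:2]*1000).astype(np.float32)))
u,v=map(int,proj('scene',(.6,0.02,.05)))
cv2.imwrite('pics/s2.png',cv2.resize(a[v-75:v+75,u-110:u+90,::-1],(800,600),interpolation=cv2.INTER_CUBIC))
E
```

```text
t10.20 tcp [0.6095 0.0496 0.1102] cas [ 82.    0.6 110.2] J176.7 F [ 0.3  0.9 -0.6] g0.600 q6 -1.43
[ 0.46,0,0.01,-0.01,0,0,0.6,0.46,0,0.01,-0.01,0,0,0.6,0.46,0,0.01,-0.01,0,0,0.6,0.46,0,0.01,-0.01,0,0,0.6,0,0,0,0,0,0,0 ] max 0.6
top 75 [ 0.6009587  -0.08779564  0.09110343] ((602.4376220703125, -87.90318298339844), (41.534515380859375, 11.611125946044922), 65.60601043701172)
scene 122 [ 0.60346428 -0.09088561  0.08977981] ((601.578125, -89.93070983886719), (41.347713470458984, 12.74073600769043), 66.42079162597656)
```

View pics/s2.png

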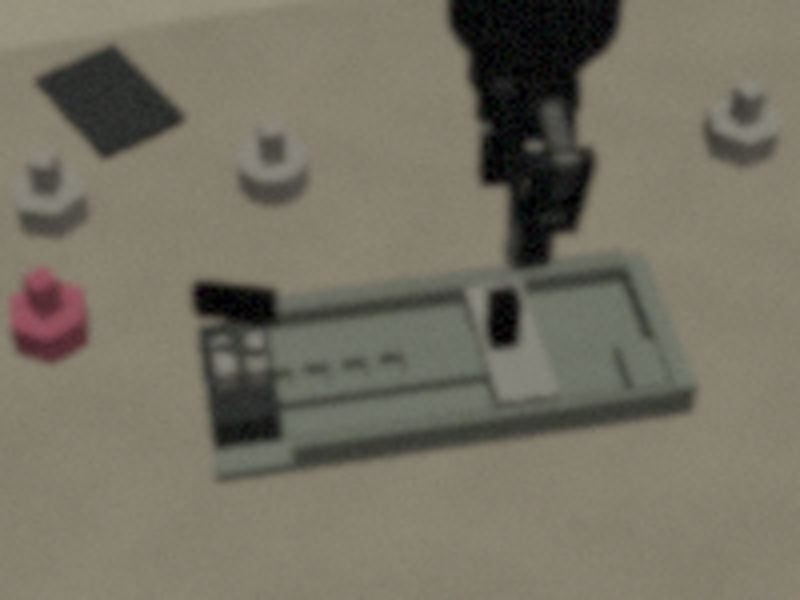

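The knob at (235,300) stands raised at z 91 mm and turned by about 70°, so it is parked. The gripper is above the pusher post at (505,315). I'll grip the post.

Emit:
{"api": "drive_tool", "payload": {"targets": [0.46,0,0.01,-0.01,0,0,0.6,0.46,0,0.01,-0.01,0,0,0.6,0.46,0,0.01,-0.01,0,0,0.6,0.44,0,0.01,-0.01,0,0,0.6,0,0,0,0,0,0,0]}}

```text
time: 10.92
tcp_pos: [0.6084, 0.0518, 0.0351]
tool_rot: [-0.486, 0.514, 0.487, 0.512]
wrist_force: [0.1, -0.8, 0.0]
grip_width: 0.401
```

Emit:
{"api": "drive_tool", "payload": {"targets": [0,0,0,0,0,0,0,0,0,0,0,0,0,0,0,0,0,0,0,0,0,0,0,0,0,0,0,0,0,0,0,0,0,0,0]}}

```text
time: 11.55
tcp_pos: [0.6098, 0.0519, 0.0378]
tool_rot: [-0.487, 0.513, 0.486, 0.513]
wrist_force: [-0.6, 0.2, 4.1]
grip_width: 0.172
```

```bash
python3 - <<'E'
from h import *
s,M=state();print(s['wrist_torque'])
q=s['tcp_pos'];q2=q+np.r_[XC*.109,0]
plan((q2,176.8,0,14))
E
```

```text
t11.55 tcp [0.6098 0.0519 0.0378] cas [79.7  0.8 37.8] J176.9 F [-0.6  0.2  4.1] g0.172 q6 -1.43
[ 0.06237966  0.35621224 -0.09111505]
t11.55 tcp [0.6098 0.0519 0.0378] cas [79.7  0.8 37.8] J176.9 F [-0.6  0.2  4.1] g0.172 q6 -1.43
[ 0,0,-0.19,0,0,0,0,0,0,-0.19,0,0,0,0,0,0,-0.19,0,0,0,0,0,0,-0.19,0,0,0,0,0,0,-0.19,0,0,0,0 ] max 0.19
[ 0,0,-0.19,0,0,0,0,0,0,-0.19,0,0,0,0,0,0,-0.19,0,0,0,0,0,0,-0.19,0,0,0,0,0,0,-0.19,0,0,0,0 ] max 0.19
[ 0,0,-0.19,0,0,0,0,0,0,-0.19,0,0,0,0,0,0,-0.19,0,0,0,0,0,0,-0.19,0,0,0,0,0,0,0,0,0,0,0 ] max 0.19
```

Emit:
{"api": "drive_tool", "payload": {"targets": [0,0,-0.15,0,0,0,0,0,0,-0.3,0,0,0,0,0,0,-0.3,0,0,0,0,0,0,-0.3,0,0,0,0,0,0,-0.3,0,0,0,0]}}

```text
time: 12.18
tcp_pos: [0.6066, -0.0024, 0.0378]
tool_rot: [-0.486, 0.513, 0.487, 0.513]
wrist_force: [-2.4, 2.9, 5.8]
grip_width: 0.171
```

Emit:
{"api": "drive_tool", "payload": {"targets": [0,0,-0.3,0,0,0,0,0,0,-0.3,0,0,0,0,0,0,-0.3,0,0,0,0,0,0,-0.2,0,0,0,0,0,0,-0.1,0,0,0,0]}}

```text
time: 12.8
tcp_pos: [0.6039, -0.0506, 0.0378]
tool_rot: [-0.486, 0.513, 0.486, 0.513]
wrist_force: [-3.7, 2.8, 6.9]
grip_width: 0.172
```

```bash
python3 - <<'E'
from h import *
s,M=state()
E
```

```text
t12.80 tcp [ 0.6039 -0.0506  0.0378] cas [182.3   0.7  37.8] J176.9 F [-3.7  2.8  6.9] g0.172 q6 -1.60
```

Emit:
{"api": "drive_tool", "payload": {"targets": [0,0,-0.06,0,0,0,0,0,0,-0.06,0,0,0,0,0,0,-0.05,0,0,0,0,0,0,-0.03,0,0,0,0,0,0,0,0,0,0,0]}}

```text
time: 13.42
tcp_pos: [0.6035, -0.0561, 0.0378]
tool_rot: [-0.486, 0.512, 0.488, 0.514]
wrist_force: [-3.0, 14.7, 6.4]
grip_width: 0.171
```

```bash
python3 - <<'E'
from h import *
s,M=state()
E
```

```text
t13.43 tcp [ 0.6035 -0.0561  0.0378] cas [187.8   0.6  37.8] J177.0 F [-3.  14.7  6.4] g0.171 q6 -1.61
```

```bash
sed -i 's/^PHI=.*/PHI=np.radians(-93.3); O=np.array([.6144,.1315])/' h.py
cat >> h.py <<'E'
def posts():
    a,d=viewer.get_image('top'); P=cloud('top',d)
    m=((P[...,2]>.036)&(P[...,2]<.053)&(P[...,0]>.34)&(P[...,0]<.7)&(abs(P[...,1])<.42)).astype(np.uint8)
    n,l,st,ce=cv2.connectedComponentsWithStats(m,connectivity=8)
    for i in range(1,n):
        if 20<st[i,4]<60:
            c=a[l==i].mean(0); q=P[l==i].mean(0)+[.001,-.001,0]; print('pink' if c[0]>1.3*c[1] else 'grey',q.round(4),'cas',tocas(q).round(1),st[i,4])
    return a,d,P
E
python3 - <<'E'
from h import *
s,M=state(); q=s['tcp_pos'];posts()
plan((q,176.9,.6,2),(q+[0,0,.08],177,.6,3),(np.r_[.4942,.3507,.1],195,.6,12),(np.r_[.4942,.3507,.1],195,.6,3))
E
```

```text
t13.43 tcp [ 0.6035 -0.0561  0.0378] cas [187.9  -0.   37.8] J177.0 F [-3.  14.7  6.4] g0.171 q6 -1.61
grey [ 0.6845 -0.3414  0.0457] cas [468.1  97.3  45.7] 35
grey [0.6946 0.229  0.0475] cas [-102.    74.5   47.5] 46
pink [ 0.53   -0.1826  0.0455] cas [318.4 -66.2  45.5] 36
grey [0.4949 0.351  0.0448] cas [-212.2 -132.    44.8] 40
grey [0.4745 0.2453 0.0458] cas [-105.6 -146.2   45.8] 36
grey [0.4513 0.1175 0.0455] cas [  23.3 -162.    45.5] 34
grey [ 0.4366 -0.1737  0.0453] cas [ 314.9 -159.9   45.3] 34
pink [ 0.3911 -0.2637  0.0455] cas [ 407.4 -200.2   45.5] 36
t13.47 tcp [ 0.6035 -0.0561  0.0378] cas [ 1.879e+02 -1.000e-01  3.780e+01] J177.0 F [-3.4 13.1  6.8] g0.170 q6 -1.61
[ 0,0,0,0.01,0.03,0,0.6,0,0,0,0.01,0.03,0,0.6,-0.67,0,0,-0.01,0,0,0.6,-0.67,0,0,-0.01,0,0,0.6,-0.67,0,0,-0.01,0,0,0.6 ] max 0.67
[ 0.04,0.27,0.83,-0.37,0,0,0.6,0.04,0.25,0.84,-0.37,0,0,0.6,0.04,0.23,0.85,-0.37,0,0,0.6,0.04,0.21,0.85,-0.37,0,0,0.6,0.04,0.18,0.86,-0.37,0,0,0.6 ] max 0.86
[ 0.04,0.16,0.86,-0.37,0,0,0.6,0.04,0.14,0.87,-0.37,0,0,0.6,0.04,0.12,0.87,-0.37,0,0,0.6,0.04,0.09,0.87,-0.37,0,0,0.6,0.04,0.07,0.87,-0.37,0,0,0.6 ] max 0.87
[ 0.04,0.05,0.88,-0.37,0,0,0.6,0.04,0.02,0.88,-0.37,0,0,0.6,0,0,0,0,0,0,0.6,0,0,0,0,0,0,0.6,0,0,0,0,0,0,0.6 ] max 0.88
```

Emit:
{"api": "drive_tool", "payload": {"targets": [0,0,0,0,0,0,0.6,0,0,0,0,0,0,0.6,-0.67,0,0,0,0,0,0.6,-0.67,0,0,0,0,0,0.6,-0.67,0,0,0,0,0,0.6]}}

```text
time: 14.1
tcp_pos: [0.6036, -0.0586, 0.1183]
tool_rot: [-0.486, 0.514, 0.486, 0.513]
wrist_force: [0.4, 0.2, 1.1]
grip_width: 0.602
```

Emit:
{"api": "drive_tool", "payload": {"targets": [0.04,0.27,0.83,-0.37,0,0,0.6,0.04,0.25,0.84,-0.37,0,0,0.6,0.04,0.23,0.85,-0.37,0,0,0.6,0.04,0.21,0.85,-0.37,0,0,0.6,0.04,0.18,0.86,-0.37,0,0,0.6]}}

```text
time: 14.72
tcp_pos: [0.5582, 0.1119, 0.1095]
tool_rot: [0.519, -0.481, -0.518, -0.481]
wrist_force: [0.0, -0.8, 0.0]
grip_width: 0.598
```

Emit:
{"api": "drive_tool", "payload": {"targets": [0.04,0.16,0.86,-0.37,0,0,0.6,0.04,0.14,0.87,-0.37,0,0,0.6,0.04,0.12,0.87,-0.37,0,0,0.6,0.04,0.09,0.87,-0.37,0,0,0.6,0.04,0.07,0.87,-0.37,0,0,0.6]}}

```text
time: 15.35
tcp_pos: [0.5133, 0.2814, 0.1015]
tool_rot: [0.549, -0.446, -0.548, -0.446]
wrist_force: [0.5, 0.2, -0.0]
grip_width: 0.597
```

Emit:
{"api": "drive_tool", "payload": {"targets": [0.04,0.05,0.88,-0.37,0,0,0.6,0.04,0.02,0.88,-0.37,0,0,0.6,0,0,0,0,0,0,0.6,0,0,0,0,0,0,0.6,0,0,0,0,0,0,0.6]}}

```text
time: 15.98
tcp_pos: [0.4959, 0.3479, 0.0986]
tool_rot: [0.56, -0.432, -0.559, -0.432]
wrist_force: [0.1, 1.5, 0.9]
grip_width: 0.602
```

```bash
python3 - <<'E'
from h import *
plan((np.r_[.4945,.3509,.028],195,.6,4),(np.r_[.4945,.3509,.028],195,0,6),)
E
```

```text
t15.97 tcp [0.4959 0.3479 0.0986] cas [-209.2 -130.8   98.6] J-165.4 F [0.1 1.5 0.9] g0.602 q6 -1.21
[ 0.44,0,0.02,-0.03,0,0,0.6,0.44,0,0.02,-0.03,0,0,0.6,0.44,0,0.02,-0.03,0,0,0.6,0.44,0,0.02,-0.03,0,0,0.6,0,0,0,0,0,0,0 ] max 0.6
[ 0,0,0,0,0,0,0,0,0,0,0,0,0,0,0,0,0,0,0,0,0,0,0,0,0,0,0,0,0,0,0,0,0,0,0 ] max 0.0
```

Emit:
{"api": "drive_tool", "payload": {"targets": [0.44,0,0.02,-0.03,0,0,0.6,0.44,0,0.02,-0.03,0,0,0.6,0.44,0,0.02,-0.03,0,0,0.6,0.44,0,0.02,-0.03,0,0,0.6,0,0,0,0,0,0,0]}}

```text
time: 16.6
tcp_pos: [0.4936, 0.3514, 0.0259]
tool_rot: [-0.561, 0.431, 0.562, 0.429]
wrist_force: [-0.1, 0.3, 0.9]
grip_width: 0.402
```

Emit:
{"api": "drive_tool", "payload": {"targets": [0,0,0,0,0,0,0,0,0,0,0,0,0,0,0,0,0,0,0,0,0,0,0,0,0,0,0,0,0,0,0,0,0,0,0]}}

```text
time: 17.23
tcp_pos: [0.4948, 0.3522, 0.0286]
tool_rot: [0.562, -0.429, -0.562, -0.43]
wrist_force: [0.1, -0.8, 2.8]
grip_width: 0.144
```

Emit:
{"api": "drive_tool", "payload": {"targets": [-0.2,0,0,0,0,0,0,-0.5,0,0,0,0,0,0,-0.6,0,0,0,0,0,0,-0.6,0,0,0,0,0,0,0,0,0,0,0,0,0]}}

```text
time: 17.85
tcp_pos: [0.4957, 0.3528, 0.1073]
tool_rot: [0.562, -0.428, -0.561, -0.431]
wrist_force: [-0.1, -0.4, -0.8]
grip_width: 0.143
```

```bash
python3 - <<'E'
from h import *
s,M=state()
p=cas(24,-17.6)
plan((np.r_[p[:2],.12],176.7,0,9),(np.r_[p[:2],.075],176.7,0,3),(np.r_[p[:2],.075],176.7,0,2))
n='scene';a,d=viewer.get_image(n); u,v=map(int,proj(n,s['tcp_pos']))
b,_=viewer.get_image('top'); u2,v2=map(int,proj('top',s['tcp_pos']))
f=lambda a,u,v:cv2.resize(a[v-25:v+26,u-25:u+26,::-1],(400,400),interpolation=cv2.INTER_CUBIC)
cv2.imwrite('pics/g1.png',np.hstack([f(a,u,v+5),f(b,u2,v2)]))
E
```

```text
t17.85 tcp [0.4957 0.3528 0.1073] cas [-214.1 -131.3  107.3] J-164.8 F [-0.1 -0.4 -0.8] g0.143 q6 -1.22
t17.85 tcp [0.4957 0.3528 0.1073] cas [-214.1 -131.3  107.3] J-164.8 F [-0.1 -0.4 -0.8] g0.143 q6 -1.22
[ -0.04,-0.09,-0.73,0.51,0,0.01,0,-0.04,-0.12,-0.72,0.51,0,0.01,0,-0.04,-0.14,-0.72,0.51,0,0.01,0,-0.04,-0.17,-0.71,0.51,0,0.01,0,-0.04,-0.19,-0.71,0.51,0,0.01,0 ] max 0.73
[ -0.04,-0.22,-0.7,0.51,0,0.01,0,-0.04,-0.24,-0.69,0.51,0,0.01,0,-0.04,-0.27,-0.68,0.51,0,0.01,0,-0.04,-0.29,-0.67,0.51,0,0.01,0,0.38,0,0,0,0,0,0 ] max 0.7
[ 0.38,0,0,0,0,0,0,0.38,0,0,0,0,0,0,0,0,0,0,0,0,0,0,0,0,0,0,0,0,0,0,0,0,0,0,0 ] max 0.38
```

View pics/g1.png

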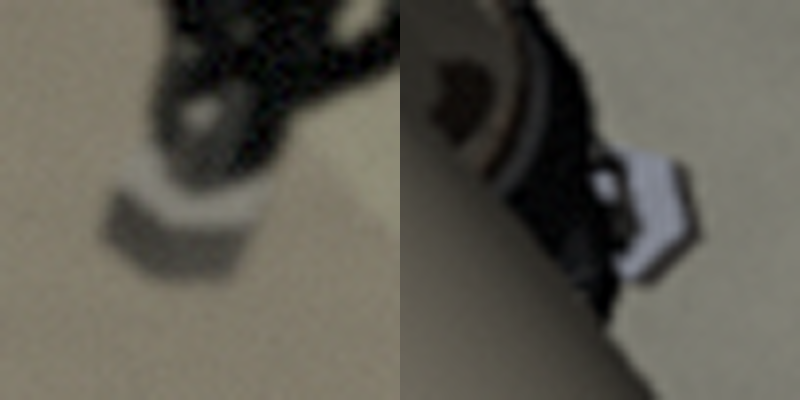

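Emit:
{"api": "drive_tool", "payload": {"targets": [-0.04,-0.09,-0.73,0.51,0,0,0,-0.04,-0.12,-0.72,0.51,0,0,0,-0.04,-0.14,-0.72,0.51,0,0,0,-0.04,-0.17,-0.71,0.51,0,0,0,-0.04,-0.19,-0.71,0.51,0,0,0]}}

```text
time: 18.58
tcp_pos: [0.5498, 0.2152, 0.1108]
tool_rot: [-0.521, 0.479, 0.521, 0.478]
wrist_force: [0.8, -0.2, -0.0]
grip_width: 0.145
```

Emit:
{"api": "drive_tool", "payload": {"targets": [-0.04,-0.22,-0.7,0.51,0,0,0,-0.04,-0.24,-0.69,0.51,0,0,0,-0.04,-0.27,-0.68,0.51,0,0,0,-0.04,-0.29,-0.67,0.51,0,0,0,0.38,0,0,0,0,0,0]}}

```text
time: 19.2
tcp_pos: [0.5953, 0.1065, 0.1028]
tool_rot: [-0.485, 0.514, 0.485, 0.515]
wrist_force: [-0.2, 1.0, -0.3]
grip_width: 0.146
```

Emit:
{"api": "drive_tool", "payload": {"targets": [0.38,0,0,0,0,0,0,0,0,0,0,0,0,0,0,0,0,0,0,0,0,0,0,0,0,0,0,0,0,0,0,0,0,0,0]}}

```text
time: 19.82
tcp_pos: [0.5947, 0.1083, 0.0886]
tool_rot: [-0.486, 0.513, 0.486, 0.514]
wrist_force: [0.2, -0.1, -0.6]
grip_width: 0.148
```

```bash
python3 - <<'E'
from h import *
p=cas(25,-17.6)
plan((np.r_[p[:2],.08],176.7,0,2),(np.r_[p[:2],.04],176.7,0,6),(np.r_[p[:2],.04],176.7,0,2))
a,d=viewer.get_image('scene'); u,v=map(int,proj('scene',p+[0,0,.06]))
cv2.imwrite('pics/p1.png',cv2.resize(a[v-37:v+38,u-50:u+50,::-1],(800,600),interpolation=cv2.INTER_CUBIC))
E
```

```text
t19.82 tcp [0.5947 0.1083 0.0886] cas [ 24.3 -18.3  88.6] J176.8 F [ 0.2 -0.1 -0.6] g0.148 q6 -1.34
[ 0.11,-0.01,-0.01,0.01,0,0.01,0,0.11,-0.01,-0.01,0.01,0,0.01,0,0.17,0,0,0,0,0,0,0.17,0,0,0,0,0,0,0.17,0,0,0,0,0,0 ] max 0.17
[ 0.17,0,0,0,0,0,0,0.17,0,0,0,0,0,0,0.17,0,0,0,0,0,0,0,0,0,0,0,0,0,0,0,0,0,0,0,0 ] max 0.17
```

View pics/p1.png

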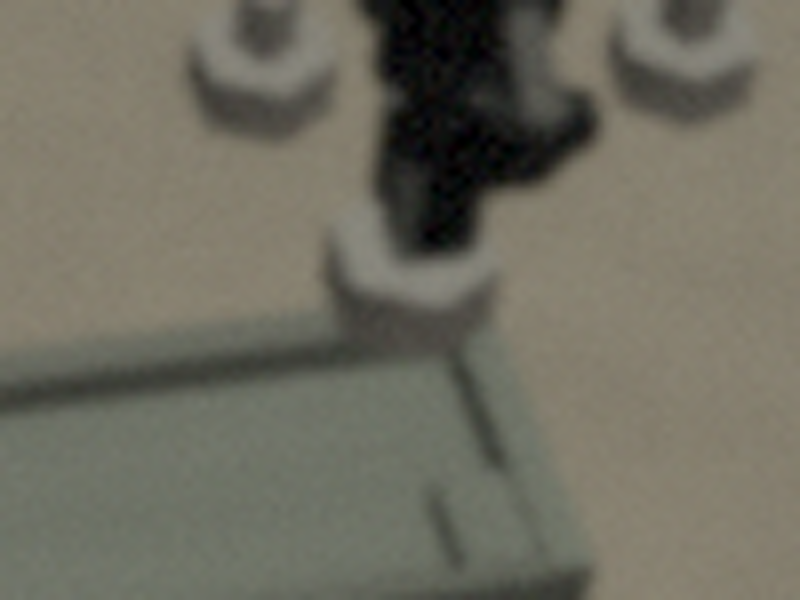

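```bash
cat >> h.py <<'E'
def overlay(n,a,p,yaw,ztop,fn,half=(50,37),sc=8,zb=None):
    u,v=map(int,proj(n,p)); u0,v0=u-half[0],v-half[1]
    im=cv2.resize(a[v0:v+half[1],u0:u+half[0],::-1],None,fx=sc,fy=sc,interpolation=cv2.INTER_CUBIC)
    for zz,col in((ztop,(0,255,0)),(ztop-.022,(255,255,0))):
        pts=[]
        for k in range(6):
            t=np.radians(yaw+30+60*k); q=proj(n,(p[0]+.0231*np.cos(t),p[1]+.0231*np.sin(t),zz)); pts.append([(q[0]-u0+.5)*sc-.5,(q[1]-v0+.5)*sc-.5])
        cv2.polylines(im,[np.array(pts,np.int32)],True,col,1)
    cv2.imwrite(fn,im)
E
python3 - <<'E'
from h import *
s,M=state(); a,d=viewer.get_image('scene'); p=s['tcp_pos']
overlay('scene',a,p,86.7,p[2]-.0066,'pics/o1.png')
E
```

```text
t19.88 tcp [0.5947 0.1083 0.0885] cas [ 24.3 -18.3  88.5] J176.8 F [-0.3 -0.5 -1. ] g0.140 q6 -1.34
```

View pics/o1.png

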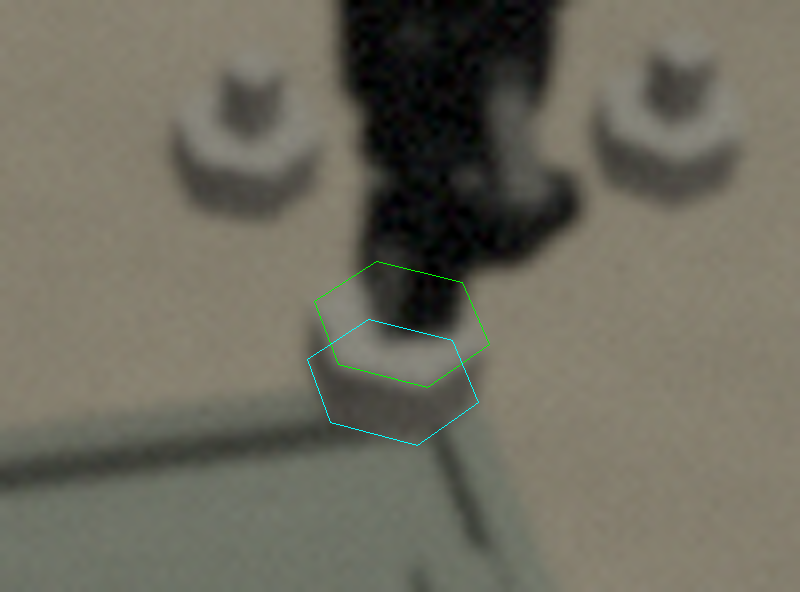

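Emit:
{"api": "drive_tool", "payload": {"targets": [0.11,-0.01,-0.01,0,0,0,0,0.11,-0.01,-0.01,0,0,0,0,0.17,0,0,0,0,0,0,0.17,0,0,0,0,0,0,0.17,0,0,0,0,0,0]}}

```text
time: 20.55
tcp_pos: [0.5952, 0.1072, 0.0582]
tool_rot: [-0.486, 0.514, 0.486, 0.514]
wrist_force: [0.1, 0.3, -1.7]
grip_width: 0.144
```

Emit:
{"api": "drive_tool", "payload": {"targets": [0.17,0,0,0,0,0,0,0.17,0,0,0,0,0,0,0.17,0,0,0,0,0,0,0,0,0,0,0,0,0,0,0,0,0,0,0,0]}}

```text
time: 21.18
tcp_pos: [0.5954, 0.1073, 0.0387]
tool_rot: [-0.486, 0.514, 0.486, 0.514]
wrist_force: [0.1, 0.3, -0.2]
grip_width: 0.146
```

```bash
python3 - <<'E'
from h import *
s,M=state()
E
```

```text
t21.18 tcp [0.5954 0.1073 0.0387] cas [ 25.3 -17.5  38.7] J176.8 F [ 0.1  0.3 -0.2] g0.146 q6 -1.34
```

Emit:
{"api": "drive_tool", "payload": {"targets": [0.04,0,0,0,0,0,0,0,0,0.05,0,0,0,0,0,0,0.05,0,0,0,0,0,0,0.03,0,0,0,0,0,0,0,0,0,0,0]}}

```text
time: 21.8
tcp_pos: [0.5957, 0.1122, 0.037]
tool_rot: [-0.486, 0.514, 0.486, 0.514]
wrist_force: [-0.5, -2.4, 0.2]
grip_width: 0.146
```

```bash
python3 -c "
from h import *
state()"
```

```text
t21.80 tcp [0.5957 0.1122 0.037 ] cas [ 20.4 -17.6  37. ] J176.8 F [-0.5 -2.4  0.2] g0.146 q6 -1.33
```

Contact is just starting, so I press a little more.

Emit:
{"api": "drive_tool", "payload": {"targets": [0,0,0.02,0,0,0,0,0,0,0.02,0,0,0,0,0,0,0.02,0,0,0,0,0,0,0,0,0,0,0,0,0,0,0,0,0,0]}}

```text
time: 22.42
tcp_pos: [0.5957, 0.1126, 0.0372]
tool_rot: [-0.486, 0.515, 0.484, 0.513]
wrist_force: [-1.8, -12.6, 3.6]
grip_width: 0.145
```

```bash
python3 -c "
from h import *
state()"
```

```text
t22.43 tcp [0.5957 0.1126 0.0372] cas [ 19.9 -17.6  37.2] J176.7 F [ -1.8 -12.6   3.6] g0.145 q6 -1.32
```

Emit:
{"api": "drive_tool", "payload": {"targets": [0.01,0,-0.03,0,0,0,0,0,0,0,0,0,0,0.25,0,0,0,0,0,0,0.35,-0.3,0,0,0,0,0,0.35,-0.7,0,0,0,0,0,0.35]}}

```text
time: 23.05
tcp_pos: [0.595, 0.1138, 0.0764]
tool_rot: [-0.485, 0.514, 0.486, 0.513]
wrist_force: [-0.1, -0.1, 0.2]
grip_width: 0.352
```

```bash
python3 - <<'E'
from h import *
q=np.r_[.4745,.2453,.1]; posts()
plan((np.r_[.54,.19,.12],155,.5,6),(q,108,.6,12),(q,108,.6,2))
E
```

```text
grey [ 0.6857 -0.3403  0.0445] cas [467.   98.3  44.5] 38
grey [ 0.5984 -0.0868  0.0434] cas [218.9  -3.4  43.4] 50
pink [ 0.53   -0.1829  0.0454] cas [318.7 -66.2  45.4] 35
grey [0.4746 0.2452 0.0454] cas [-105.5 -146.1   45.4] 37
grey [ 0.4416 -0.0411  0.046 ] cas [ 182.3 -162.6   46. ] 36
grey [ 0.4368 -0.1736  0.0457] cas [ 314.9 -159.7   45.7] 33
pink [ 0.3911 -0.2637  0.0455] cas [ 407.4 -200.2   45.5] 36
t23.10 tcp [0.5969 0.1142 0.0816] cas [ 18.3 -16.5  81.6] J176.8 F [0.6 0.3 3.5] g0.353 q6 -1.33
[ -0.16,0.25,0.3,0.91,0,0.01,0.5,-0.16,0.27,0.29,0.91,0,0.01,0.5,-0.16,0.29,0.27,0.91,0,0.01,0.5,-0.16,0.31,0.25,0.91,0,0.01,0.5,-0.16,0.32,0.23,0.91,0,0.01,0.5 ] max 0.91
[ -0.16,0.34,0.21,0.91,0,0.01,0.5,0.04,0.17,0.05,0.98,0,0,0.6,0.04,0.18,0.03,0.98,0,0,0.6,0.04,0.18,0.02,0.98,0,0,0.6,0.04,0.18,0.01,0.98,0,0,0.6 ] max 0.98
[ 0.04,0.18,0,0.98,0,0,0.6,0.04,0.18,-0.01,0.98,0,0,0.6,0.04,0.18,-0.03,0.98,0,0,0.6,0.04,0.17,-0.04,0.98,0,0,0.6,0.04,0.17,-0.05,0.98,0,0,0.6 ] max 0.98
[ 0.04,0.17,-0.06,0.98,0,0,0.6,0.04,0.16,-0.07,0.98,0,0,0.6,0.04,0.16,-0.08,0.98,0,0,0.6,0,0,0,0,0,0,0.6,0,0,0,0,0,0,0.6 ] max 0.98
```

Emit:
{"api": "drive_tool", "payload": {"targets": [-0.16,0.25,0.3,0.91,0,0,0.5,-0.16,0.27,0.29,0.91,0,0,0.5,-0.16,0.29,0.27,0.91,0,0,0.5,-0.16,0.31,0.25,0.91,0,0,0.5,-0.16,0.32,0.23,0.91,0,0,0.5]}}

```text
time: 23.72
tcp_pos: [0.5485, 0.1778, 0.1095]
tool_rot: [-0.398, 0.584, 0.398, 0.585]
wrist_force: [-0.0, -0.2, -0.2]
grip_width: 0.501
```

Emit:
{"api": "drive_tool", "payload": {"targets": [-0.16,0.34,0.21,0.91,0,0,0.5,0.04,0.17,0.05,0.98,0,0,0.6,0.04,0.18,0.03,0.98,0,0,0.6,0.04,0.18,0.02,0.98,0,0,0.6,0.04,0.18,0.01,0.98,0,0,0.6]}}

```text
time: 24.35
tcp_pos: [0.5168, 0.2088, 0.1093]
tool_rot: [-0.294, 0.643, 0.294, 0.643]
wrist_force: [0.1, 0.2, 0.5]
grip_width: 0.598
```

Emit:
{"api": "drive_tool", "payload": {"targets": [0.04,0.18,0,0.98,0,0,0.6,0.04,0.18,-0.01,0.98,0,0,0.6,0.04,0.18,-0.03,0.98,0,0,0.6,0.04,0.17,-0.04,0.98,0,0,0.6,0.04,0.17,-0.05,0.98,0,0,0.6]}}

```text
time: 24.98
tcp_pos: [0.4895, 0.2319, 0.1013]
tool_rot: [-0.18, 0.683, 0.181, 0.684]
wrist_force: [-0.6, 0.2, 1.1]
grip_width: 0.599
```

Emit:
{"api": "drive_tool", "payload": {"targets": [0.04,0.17,-0.06,0.98,0,0,0.6,0.04,0.16,-0.07,0.98,0,0,0.6,0.04,0.16,-0.08,0.98,0,0,0.6,0,0,0,0,0,0,0.6,0,0,0,0,0,0,0.6]}}

```text
time: 25.6
tcp_pos: [0.4737, 0.2455, 0.0962]
tool_rot: [-0.111, 0.698, 0.111, 0.699]
wrist_force: [0.2, -0.6, -0.2]
grip_width: 0.599
```

```bash
python3 - <<'E'
from h import *
q=np.r_[.4745,.2453,.028]; a,d,P=posts()
plan((q,108,.6,4),(q,108,0,1))
b,_=viewer.get_image('scene')
p=cas(20,-17.6,.03); overlay('scene',b,p,86.7,.030,'pics/o2.png')
E
```

```text
grey [ 0.6846 -0.343   0.0449] cas [469.7  97.4  44.9] 38
grey [0.6945 0.229  0.0477] cas [-102.    74.3   47.7] 45
grey [ 0.5988 -0.0863  0.0433] cas [218.3  -3.   43.3] 50
pink [ 0.5299 -0.1828  0.0456] cas [318.7 -66.2  45.6] 35
grey [0.4748 0.2454 0.0444] cas [-105.7 -145.9   44.4] 37
grey [0.4511 0.1178 0.0459] cas [  23.1 -162.2   45.9] 32
grey [ 0.4415 -0.0411  0.0464] cas [ 182.3 -162.7   46.4] 36
grey [ 0.4367 -0.1737  0.0456] cas [ 315.  -159.9   45.6] 33
pink [ 0.391  -0.2636  0.046 ] cas [ 407.3 -200.3   46. ] 36
t25.65 tcp [0.4736 0.2454 0.0961] cas [-105.6 -147.1   96.1] J108.0 F [-0.1 -0.3 -0.5] g0.603 q6 0.16
[ 0.43,0,0,0,0,0,0.6,0.43,0,0,0,0,0,0.6,0.43,0,0,0,0,0,0.6,0.43,0,0,0,0,0,0.6,0,0,0,0,0,0,0 ] max 0.6
```

View pics/o2.png

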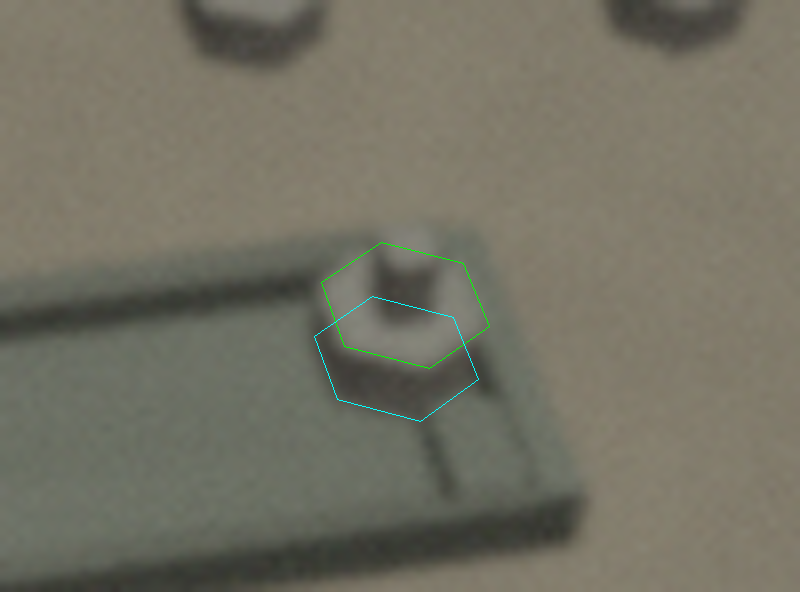

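A1 sits flush in the corner with the right orientation. I'll grasp hex2.

Emit:
{"api": "drive_tool", "payload": {"targets": [0.43,0,0,0,0,0,0.6,0.43,0,0,0,0,0,0.6,0.43,0,0,0,0,0,0.6,0.41,0,0,0,0,0,0.6,0,0,0,0,0,0,0]}}

```text
time: 26.32
tcp_pos: [0.4724, 0.2449, 0.0258]
tool_rot: [-0.11, 0.699, 0.11, 0.698]
wrist_force: [0.4, -0.1, -0.4]
grip_width: 0.401
```

Emit:
{"api": "drive_tool", "payload": {"targets": [0,0,0,0,0,0,0,0,0,0,0,0,0,0,0,0,0,0,0,0,0,0,0,0,0,0,0,0,0,0,0,0,0,0,0]}}

```text
time: 26.95
tcp_pos: [0.4737, 0.2456, 0.0283]
tool_rot: [-0.11, 0.698, 0.11, 0.699]
wrist_force: [0.7, -0.2, 4.1]
grip_width: 0.15
```

Emit:
{"api": "drive_tool", "payload": {"targets": [-0.2,0,0,0,0,0,0,-0.5,0,0,0,0,0,0,-0.6,0,0,0,0,0,0,-0.5,0,0,0,0,0,0,0,0,0,0,0,0,0]}}

```text
time: 27.58
tcp_pos: [0.474, 0.2458, 0.1011]
tool_rot: [-0.11, 0.698, 0.11, 0.699]
wrist_force: [0.2, -0.1, -2.2]
grip_width: 0.145
```

```bash
python3 - <<'E'
from h import *
p=cas(66,-17.6)
plan((np.r_[p[:2],.1],176.7,0,18),(np.r_[p[:2],.085],176.7,0,2))
E
```

```text
t27.57 tcp [0.474  0.2458 0.1011] cas [-106.  -146.7  101.1] J107.9 F [ 0.2 -0.1 -2.2] g0.145 q6 0.17
[ 0,-0.29,0.08,-0.96,0,0,0,0,-0.29,0.06,-0.96,0,0,0,0,-0.3,0.04,-0.96,0,0,0,0,-0.3,0.02,-0.96,0,0,0,0,-0.3,0,-0.96,0,0,0 ] max 0.96
[ 0,-0.3,-0.02,-0.96,0,0,0,0,-0.3,-0.04,-0.96,0,0,0,0,-0.29,-0.06,-0.96,0,0,0,0,-0.29,-0.08,-0.96,0,0,0,0,-0.28,-0.1,-0.96,0,0,0 ] max 0.96
[ 0,-0.28,-0.11,-0.96,0,0,0,0,-0.27,-0.13,-0.96,0,0,0,0,-0.26,-0.15,-0.96,0,0,0,0,-0.25,-0.17,-0.96,0,0,0,0,-0.24,-0.18,-0.96,0,0,0 ] max 0.96
[ 0,-0.22,-0.2,-0.96,0,0,0,0,-0.21,-0.21,-0.96,0,0,0,0,-0.19,-0.23,-0.96,0,0,0,0.19,0,0,0,0,0,0,0.19,0,0,0,0,0,0 ] max 0.96
```

Emit:
{"api": "drive_tool", "payload": {"targets": [0,-0.29,0.08,-0.96,0,0,0,0,-0.29,0.06,-0.96,0,0,0,0,-0.3,0.04,-0.96,0,0,0,0,-0.3,0.02,-0.96,0,0,0,0,-0.3,0,-0.96,0,0,0]}}

```text
time: 28.2
tcp_pos: [0.506, 0.1947, 0.0983]
tool_rot: [-0.226, 0.671, 0.226, 0.669]
wrist_force: [-0.1, -0.9, -1.8]
grip_width: 0.145
```

Emit:
{"api": "drive_tool", "payload": {"targets": [0,-0.3,-0.02,-0.96,0,0,0,0,-0.3,-0.04,-0.96,0,0,0,0,-0.29,-0.06,-0.96,0,0,0,0,-0.29,-0.08,-0.96,0,0,0,0,-0.28,-0.1,-0.96,0,0,0]}}

```text
time: 28.82
tcp_pos: [0.5387, 0.1446, 0.0983]
tool_rot: [-0.334, 0.624, 0.335, 0.622]
wrist_force: [-0.5, 0.1, -1.7]
grip_width: 0.142
```

Emit:
{"api": "drive_tool", "payload": {"targets": [0,-0.28,-0.11,-0.96,0,0,0,0,-0.27,-0.13,-0.96,0,0,0,0,-0.26,-0.15,-0.96,0,0,0,0,-0.25,-0.17,-0.96,0,0,0,0,-0.24,-0.18,-0.96,0,0,0]}}

```text
time: 29.45
tcp_pos: [0.5726, 0.095, 0.0982]
tool_rot: [-0.433, 0.559, 0.434, 0.558]
wrist_force: [0.9, 0.6, -0.2]
grip_width: 0.142
```

Emit:
{"api": "drive_tool", "payload": {"targets": [0,-0.22,-0.2,-0.96,0,0,0,0,-0.21,-0.21,-0.96,0,0,0,0,-0.19,-0.23,-0.96,0,0,0,0.19,0,0,0,0,0,0,0,0,0,0,0,0,0]}}

```text
time: 30.08
tcp_pos: [0.5917, 0.0658, 0.0903]
tool_rot: [-0.486, 0.514, 0.487, 0.512]
wrist_force: [-0.7, 0.6, -0.9]
grip_width: 0.143
```

```bash
python3 - <<'E'
from h import *
p=cas(66,-17.6)
plan((np.r_[p[:2],.075],176.7,0,2),(np.r_[p[:2],.0375],176.7,0,6),(np.r_[p[:2],.0375],176.7,0,2))
s=monitor.sense();a,d=viewer.get_image('scene'); q=s['tcp_pos']
overlay('scene',a,q,86.7,q[2]-.0066,'pics/o3.png')
E
```

```text
t30.07 tcp [0.5917 0.0658 0.0903] cas [ 66.9 -18.9  90.3] J177.0 F [-0.7  0.6 -0.9] g0.143 q6 -1.41
[ 0.19,-0.02,0.01,0.03,0,-0.02,0,0.19,-0.02,0.01,0.03,0,-0.02,0,0.16,0,0,0,0,0,0,0.16,0,0,0,0,0,0,0.16,0,0,0,0,0,0 ] max 0.19
[ 0.16,0,0,0,0,0,0,0.16,0,0,0,0,0,0,0.16,0,0,0,0,0,0,0,0,0,0,0,0,0,0,0,0,0,0,0,0 ] max 0.16
```

View pics/o3.png

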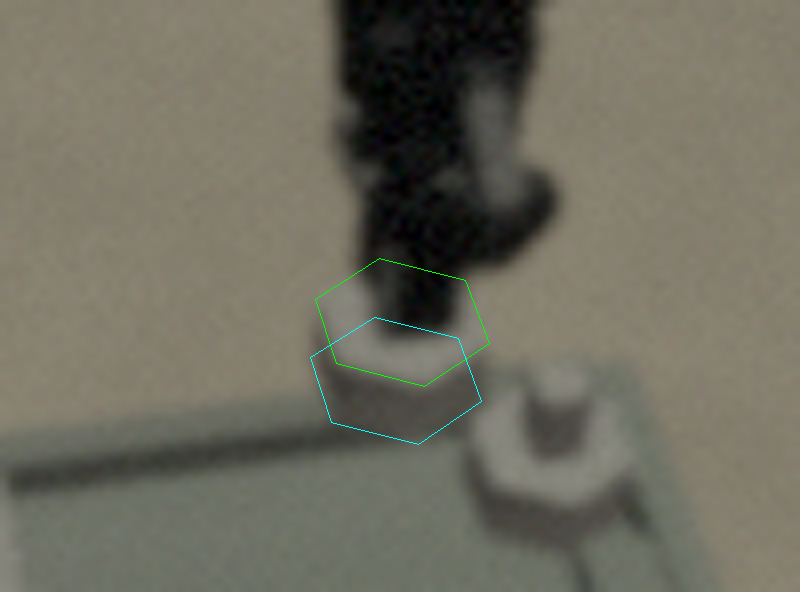

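Emit:
{"api": "drive_tool", "payload": {"targets": [0.19,-0.02,0.01,0.03,0,0,0,0.19,-0.02,0.01,0.03,0,0,0,0.16,0,0,0,0,0,0,0.16,0,0,0,0,0,0,0.16,0,0,0,0,0,0]}}

```text
time: 30.75
tcp_pos: [0.5943, 0.0664, 0.0572]
tool_rot: [-0.486, 0.514, 0.486, 0.514]
wrist_force: [0.4, -0.3, -0.8]
grip_width: 0.143
```

Emit:
{"api": "drive_tool", "payload": {"targets": [0.16,0,0,0,0,0,0,0.16,0,0,0,0,0,0,0.14,0,0,0,0,0,0,0,0,0,0,0,0,0,0,0,0,0,0,0,0]}}

```text
time: 31.38
tcp_pos: [0.5944, 0.0664, 0.0395]
tool_rot: [-0.486, 0.514, 0.486, 0.514]
wrist_force: [0.1, 0.6, -1.6]
grip_width: 0.144
```

```bash
python3 - <<'E'
from h import *
state()
E
```

```text
t31.38 tcp [0.5944 0.0664 0.0395] cas [ 66.1 -16.2  39.5] J176.8 F [ 0.1  0.6 -1.6] g0.144 q6 -1.40
```

Emit:
{"api": "drive_tool", "payload": {"targets": [0.05,0.035,0,0,0,0,0,0,0,0.06,0,0,0,0,0,0,0.06,0,0,0,0,0,0,0.05,0,0,0,0,0,0,0.03,0,0,0,0]}}

```text
time: 32.0
tcp_pos: [0.5932, 0.0717, 0.0377]
tool_rot: [-0.487, 0.516, 0.484, 0.513]
wrist_force: [-3.7, -18.8, 3.8]
grip_width: 0.146
```

```bash
python3 - <<'E'
from h import *
state()
E
```

```text
t32.00 tcp [0.5932 0.0717 0.0377] cas [ 61.  -17.7  37.7] J176.7 F [ -3.7 -18.8   3.8] g0.146 q6 -1.39
```

Emit:
{"api": "drive_tool", "payload": {"targets": [0.01,0,-0.04,0,0,0,0,0,0,0,0,0,0,0.25,0,0,0,0,0,0,0.35,-0.3,0,0,0,0,0,0.35,-0.7,0,0,0,0,0,0.35]}}

```text
time: 32.62
tcp_pos: [0.5926, 0.073, 0.0769]
tool_rot: [-0.485, 0.514, 0.486, 0.513]
wrist_force: [0.0, 0.5, 0.7]
grip_width: 0.349
```

```bash
python3 - <<'E'
from h import *
q=np.r_[.4512,.1176,.1]
plan((np.r_[.52,.11,.115],146,.5,8),(q,119,.6,7))
E
```

```text
t32.62 tcp [0.5926 0.073  0.0769] cas [ 59.6 -18.4  76.9] J176.8 F [0.  0.5 0.7] g0.349 q6 -1.39
[ -0.12,0.23,0.1,0.96,0,0,0.5,-0.12,0.24,0.09,0.96,0,0,0.5,-0.12,0.24,0.07,0.96,0,0,0.5,-0.12,0.25,0.05,0.96,0,0,0.5,-0.12,0.25,0.04,0.96,0,0,0.5 ] max 0.96
[ -0.12,0.25,0.02,0.96,0,0,0.5,-0.12,0.25,0,0.96,0,0,0.5,-0.12,0.25,-0.01,0.96,0,0,0.5,0.05,0.22,-0.11,0.96,0,0,0.6,0.05,0.21,-0.13,0.96,0,0,0.6 ] max 0.96
[ 0.05,0.2,-0.14,0.96,0,0,0.6,0.05,0.19,-0.16,0.96,0,0,0.6,0.05,0.18,-0.17,0.96,0,0,0.6,0.05,0.17,-0.18,0.96,0,0,0.6,0.05,0.16,-0.19,0.96,0,0,0.6 ] max 0.96
```

Emit:
{"api": "drive_tool", "payload": {"targets": [-0.12,0.23,0.1,0.96,0,0,0.5,-0.12,0.24,0.09,0.96,0,0,0.5,-0.12,0.24,0.07,0.96,0,0,0.5,-0.12,0.25,0.05,0.96,0,0,0.5,-0.12,0.25,0.04,0.96,0,0,0.5]}}

```text
time: 33.25
tcp_pos: [0.5482, 0.0963, 0.1021]
tool_rot: [-0.393, 0.588, 0.393, 0.588]
wrist_force: [0.7, -0.5, -0.6]
grip_width: 0.498
```

Emit:
{"api": "drive_tool", "payload": {"targets": [-0.12,0.25,0.02,0.96,0,0,0.5,-0.12,0.25,0,0.96,0,0,0.5,-0.12,0.25,-0.01,0.96,0,0,0.5,0.05,0.22,-0.11,0.96,0,0,0.6,0.05,0.21,-0.13,0.96,0,0,0.6]}}

```text
time: 33.88
tcp_pos: [0.5018, 0.1121, 0.1124]
tool_rot: [-0.289, 0.645, 0.289, 0.646]
wrist_force: [0.1, -0.2, -0.0]
grip_width: 0.601
```

Emit:
{"api": "drive_tool", "payload": {"targets": [0.05,0.2,-0.14,0.96,0,0,0.6,0.05,0.19,-0.16,0.96,0,0,0.6,0.05,0.18,-0.17,0.96,0,0,0.6,0.05,0.17,-0.18,0.96,0,0,0.6,0.05,0.16,-0.19,0.96,0,0,0.6]}}

```text
time: 34.5
tcp_pos: [0.4526, 0.1175, 0.1023]
tool_rot: [-0.178, 0.684, 0.178, 0.685]
wrist_force: [-0.2, 0.4, -0.0]
grip_width: 0.598
```

Emit:
{"api": "drive_tool", "payload": {"targets": [0,0,0,0,0,0,0.6,0,0,0,0,0,0,0.6,0,0,0,0,0,0,0.6,0,0,0,0,0,0,0.6,0,0,0,0,0,0,0.6]}}

```text
time: 35.12
tcp_pos: [0.4528, 0.1172, 0.1012]
tool_rot: [-0.178, 0.684, 0.178, 0.684]
wrist_force: [0.3, -0.0, 0.3]
grip_width: 0.599
```

```bash
python3 - <<'E'
from h import *
q=np.r_[.4512,.1176,.028]; posts()
plan((q,119,.6,4),(q,119,0,1))
E
```

```text
grey [ 0.6858 -0.3403  0.045 ] cas [466.9  98.5  45. ] 34
grey [0.6947 0.229  0.048 ] cas [-101.9   74.6   48. ] 47
grey [ 0.5984 -0.087   0.0431] cas [219.   -3.4  43.1] 50
pink [ 0.53   -0.1829  0.0454] cas [318.7 -66.2  45.4] 35
grey [ 0.4416 -0.0411  0.046 ] cas [ 182.3 -162.6   46. ] 36
grey [ 0.4367 -0.1738  0.0445] cas [ 315.  -159.8   44.5] 34
pink [ 0.3912 -0.2636  0.0458] cas [ 407.3 -200.1   45.8] 35
t35.17 tcp [0.4527 0.1172 0.1012] cas [  23.6 -160.6  101.2] J119.2 F [ 0.5 -0.4 -0.2] g0.602 q6 -0.26
[ 0.46,0.01,-0.01,0.01,0,0,0.6,0.46,0.01,-0.01,0.01,0,0,0.6,0.46,0.01,-0.01,0.01,0,0,0.6,0.46,0.01,-0.01,0.01,0,0,0.6,0,0,0,0,0,0,0 ] max 0.6
```

```bash
python3 - <<'E'
from h import *
a,d=viewer.get_image('scene'); P=cloud('scene',d)
for nm,(x,y) in {'h3':(.4545,.114),'h4':(.4392,-.1757)}.items():
    m=(np.hypot(P[...,0]-x,P[...,1]-y)<.03)&(P[...,2]>.036)&(P[...,2]<.055); print(nm,m.sum(),P[m].mean(0).round(4))
p=cas(40,-17.6,.03); overlay('scene',a,p,86.7,.030,'pics/o4.png')
E
```

```text
h3 45 [0.4529 0.1151 0.0435]
h4 50 [ 0.4378 -0.1755  0.0434]
```

View pics/o4.png

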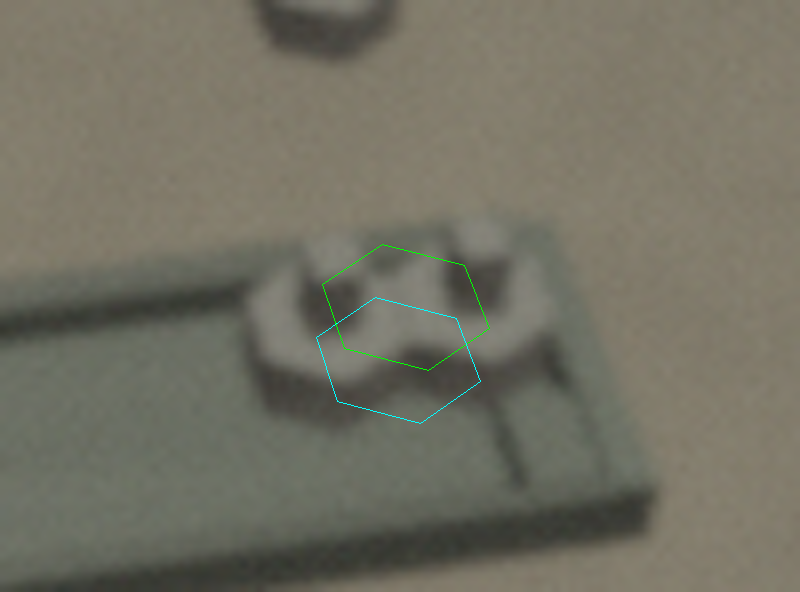

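Emit:
{"api": "drive_tool", "payload": {"targets": [0.46,0.01,-0.01,0.01,0,0,0.6,0.46,0.01,-0.01,0.01,0,0,0.6,0.46,0.01,-0.01,0.01,0,0,0.6,0.44,0.01,-0.01,0.01,0,0,0.6,0,0,0,0,0,0,0]}}

```text
time: 35.85
tcp_pos: [0.4494, 0.1176, 0.0267]
tool_rot: [-0.177, 0.686, 0.177, 0.684]
wrist_force: [-0.3, -0.5, -0.2]
grip_width: 0.401
```

Emit:
{"api": "drive_tool", "payload": {"targets": [0,0,0,0,0,0,0,0,0,0,0,0,0,0,0,0,0,0,0,0,0,0,0,0,0,0,0,0,0,0,0,0,0,0,0]}}

```text
time: 36.48
tcp_pos: [0.4509, 0.1179, 0.029]
tool_rot: [-0.177, 0.684, 0.177, 0.685]
wrist_force: [0.8, 0.3, 5.4]
grip_width: 0.138
```

Emit:
{"api": "drive_tool", "payload": {"targets": [-0.2,0,0,0,0,0,0,-0.5,0,0,0,0,0,0,-0.6,0,0,0,0,0,0,-0.6,0,0,0,0,0,0,0,0,0,0,0,0,0]}}

```text
time: 37.1
tcp_pos: [0.4514, 0.1181, 0.1062]
tool_rot: [-0.177, 0.684, 0.177, 0.685]
wrist_force: [-0.2, -0.3, -1.1]
grip_width: 0.144
```

```bash
python3 - <<'E'
from h import *
p=cas(41.7,18.3)
plan((np.r_[p[:2],.105],176.7,0,15),(np.r_[p[:2],.09],176.7,0,2),(np.r_[p[:2],.09],176.7,0,3))
E
```

```text
t37.10 tcp [0.4514 0.1181 0.1062] cas [  22.8 -162.   106.2] J119.0 F [-0.2 -0.3 -1.1] g0.144 q6 -0.25
[ 0,-0.19,0.24,-0.96,0,0,0,0,-0.2,0.22,-0.96,0,0,0,0,-0.22,0.21,-0.96,0,0,0,0,-0.23,0.19,-0.96,0,0,0,0,-0.24,0.18,-0.96,0,0,0 ] max 0.96
[ 0,-0.25,0.16,-0.96,0,0,0,0,-0.27,0.14,-0.96,0,0,0,0,-0.27,0.13,-0.96,0,0,0,0,-0.28,0.11,-0.96,0,0,0,0,-0.29,0.09,-0.96,0,0,0 ] max 0.96
[ 0,-0.29,0.07,-0.96,0,0,0,0,-0.3,0.05,-0.96,0,0,0,0,-0.3,0.03,-0.96,0,0,0,0,-0.3,0.01,-0.96,0,0,0,0,-0.3,-0.01,-0.96,0,0,0 ] max 0.96
[ 0.19,0,0,0,0,0,0,0.19,0,0,0,0,0,0,0,0,0,0,0,0,0,0,0,0,0,0,0,0,0,0,0,0,0,0,0 ] max 0.19
```

Emit:
{"api": "drive_tool", "payload": {"targets": [0,-0.19,0.24,-0.96,0,0,0,0,-0.2,0.22,-0.96,0,0,0,0,-0.22,0.21,-0.96,0,0,0,0,-0.23,0.19,-0.96,0,0,0,0,-0.24,0.18,-0.96,0,0,0]}}

```text
time: 37.72
tcp_pos: [0.5098, 0.1078, 0.1031]
tool_rot: [-0.29, 0.646, 0.29, 0.644]
wrist_force: [-0.2, 0.1, -1.0]
grip_width: 0.146
```

Emit:
{"api": "drive_tool", "payload": {"targets": [0,-0.25,0.16,-0.96,0,0,0,0,-0.27,0.14,-0.96,0,0,0,0,-0.27,0.13,-0.96,0,0,0,0,-0.28,0.11,-0.96,0,0,0,0,-0.29,0.09,-0.96,0,0,0]}}

```text
time: 38.35
tcp_pos: [0.5692, 0.0982, 0.103]
tool_rot: [-0.393, 0.588, 0.393, 0.587]
wrist_force: [-0.3, 0.5, -1.5]
grip_width: 0.144
```

Emit:
{"api": "drive_tool", "payload": {"targets": [0,-0.29,0.07,-0.96,0,0,0,0,-0.3,0.05,-0.96,0,0,0,0,-0.3,0.03,-0.96,0,0,0,0,-0.3,0.01,-0.96,0,0,0,0,-0.3,-0.01,-0.96,0,0,0]}}

```text
time: 38.98
tcp_pos: [0.6286, 0.0887, 0.1029]
tool_rot: [-0.485, 0.515, 0.486, 0.513]
wrist_force: [-0.6, 0.9, -0.9]
grip_width: 0.143
```

Emit:
{"api": "drive_tool", "payload": {"targets": [0.19,0,0,0,0,0,0,0.19,0,0,0,0,0,0,0,0,0,0,0,0,0,0,0,0,0,0,0,0,0,0,0,0,0,0,0]}}

```text
time: 39.6
tcp_pos: [0.6289, 0.0889, 0.0897]
tool_rot: [-0.485, 0.514, 0.485, 0.515]
wrist_force: [1.2, -0.3, -1.3]
grip_width: 0.147
```

```bash
python3 - <<'E'
from h import *
p=cas(41.7,18.3)
plan((np.r_[p[:2],.066],176.7,0,3),(np.r_[p[:2],.066],176.7,0,2))
s=monitor.sense();a,d=viewer.get_image('scene'); q=s['tcp_pos']
overlay('scene',a,q,86.7,q[2]-.0066,'pics/o5.png')
E
```

```text
t39.60 tcp [0.6289 0.0889 0.0897] cas [41.7 16.9 89.7] J176.6 F [ 1.2 -0.3 -1.3] g0.147 q6 -1.37
[ 0.2,-0.01,0,-0.01,0,0,0,0.2,-0.01,0,-0.01,0,0,0,0.2,-0.01,0,-0.01,0,0,0,0,0,0,0,0,0,0,0,0,0,0,0,0,0 ] max 0.2
```

View pics/o5.png

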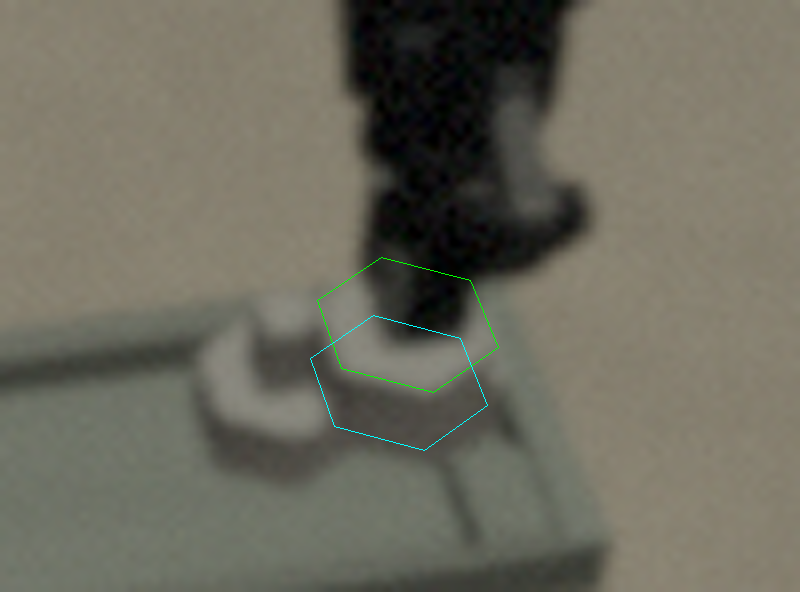

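Orientation is as before. I'll descend to just above the wall tops and trim the lateral position before inserting.

Emit:
{"api": "drive_tool", "payload": {"targets": [0.2,-0.01,0,0,0,0,0,0.2,-0.01,0,0,0,0,0,0.2,-0.01,0,0,0,0,0,0,0,0,0,0,0,0,0,0,0,0,0,0,0]}}

```text
time: 40.28
tcp_pos: [0.63, 0.0887, 0.0654]
tool_rot: [-0.485, 0.514, 0.485, 0.514]
wrist_force: [-0.0, -0.5, -1.9]
grip_width: 0.144
```

```bash
python3 - <<'E'
from h import *
p=cas(41.7,18.3)
plan((np.r_[p[:2],.066],176.7,0,2))
E
```

```text
t40.27 tcp [0.63   0.0887 0.0654] cas [41.8 18.1 65.4] J176.6 F [-0.  -0.5 -1.9] g0.144 q6 -1.37
[ -0.01,0,0,-0.01,0,0,0,-0.01,0,0,-0.01,0,0,0,0,0,0,0,0,0,0,0,0,0,0,0,0,0,0,0,0,0,0,0,0 ] max 0.01
```

Emit:
{"api": "drive_tool", "payload": {"targets": [0.1,0,0,0,0,0,0,0.1,0,0,0,0,0,0,0.1,0,0,0,0,0,0,0.05,0,0,0,0,0,0,0,0,0,0,0,0,0]}}

```text
time: 40.9
tcp_pos: [0.6299, 0.0887, 0.051]
tool_rot: [-0.485, 0.515, 0.485, 0.514]
wrist_force: [0.4, -0.2, -0.7]
grip_width: 0.14
```

```bash
python3 - <<'E'
from h import *
state()
E
```

```text
t40.90 tcp [0.6299 0.0887 0.051 ] cas [41.8 17.9 51. ] J176.6 F [ 0.4 -0.2 -0.7] g0.140 q6 -1.37
```

Emit:
{"api": "drive_tool", "payload": {"targets": [0.1,0,0,0,0,0,0,0.1,0,0,0,0,0,0,0.1,0,0,0,0,0,0,0.03,0,0,0,0,0,0,0,0,0,0,0,0,0]}}

```text
time: 41.52
tcp_pos: [0.6299, 0.0887, 0.038]
tool_rot: [-0.485, 0.515, 0.485, 0.514]
wrist_force: [0.3, -0.3, -0.9]
grip_width: 0.143
```

Emit:
{"api": "drive_tool", "payload": {"targets": [0,0,0.03,0,0,0,0,0,0,0.02,0,0,0,0,0,0,0.02,0,0,0,0,0,0,0,0,0,0,0,0,0,0,0,0,0,0]}}

```text
time: 42.15
tcp_pos: [0.6301, 0.0902, 0.0385]
tool_rot: [-0.486, 0.515, 0.484, 0.514]
wrist_force: [-2.1, -7.5, 2.0]
grip_width: 0.143
```

```bash
python3 - <<'E'
from h import *
state()
E
```

```text
t42.15 tcp [0.6301 0.0902 0.0385] cas [40.3 18.1 38.5] J176.6 F [-2.1 -7.5  2. ] g0.143 q6 -1.37
```

Emit:
{"api": "drive_tool", "payload": {"targets": [0.02,0.02,-0.02,0,0,0,0,0,0.02,0,0,0,0,0,0,0.01,0,0,0,0,0,0,0,0,0,0,0,0,0,0,0,0,0,0,0]}}

```text
time: 42.78
tcp_pos: [0.6289, 0.0901, 0.0377]
tool_rot: [-0.486, 0.514, 0.484, 0.515]
wrist_force: [2.6, -5.1, 0.3]
grip_width: 0.144
```

```bash
python3 - <<'E'
from h import *
state()
E
```

```text
t42.77 tcp [0.6289 0.0901 0.0377] cas [40.5 16.9 37.7] J176.6 F [ 2.6 -5.1  0.3] g0.144 q6 -1.37
```

Emit:
{"api": "drive_tool", "payload": {"targets": [0,0,0,0,0,0,0.2,0,0,0,0,0,0,0.28,-0.1,0,0,0,0,0,0.28,-0.6,0,0,0,0,0,0.28,-0.7,0,0,0,0,0,0.28]}}

```text
time: 43.4
tcp_pos: [0.6277, 0.091, 0.0937]
tool_rot: [-0.485, 0.515, 0.485, 0.514]
wrist_force: [0.4, 0.0, 0.2]
grip_width: 0.281
```

```bash
python3 - <<'E'
from h import *
q=np.r_[.4367,-.1738,.1]
plan((np.r_[.55,-.02,.12],205,.5,8),(q,241,.6,10),(q,241,.6,2))
E
```

```text
t43.40 tcp [0.6277 0.091  0.0937] cas [39.7 15.6 93.7] J176.7 F [0.4 0.  0.2] g0.281 q6 -1.37
[ -0.08,0.22,-0.36,-0.89,0,0,0.5,-0.08,0.24,-0.35,-0.89,0,0,0.5,-0.08,0.27,-0.33,-0.89,0,0,0.5,-0.08,0.28,-0.31,-0.89,0,0,0.5,-0.08,0.3,-0.3,-0.89,0,0,0.5 ] max 0.89
[ -0.08,0.32,-0.28,-0.89,0,0,0.5,-0.08,0.34,-0.26,-0.89,0,0,0.5,-0.08,0.35,-0.23,-0.89,0,0,0.5,0.05,0.42,-0.23,-0.9,0,0,0.6,0.05,0.43,-0.2,-0.9,0,0,0.6 ] max 0.9
[ 0.05,0.44,-0.17,-0.9,0,0,0.6,0.05,0.45,-0.15,-0.9,0,0,0.6,0.05,0.46,-0.12,-0.9,0,0,0.6,0.05,0.47,-0.09,-0.9,0,0,0.6,0.05,0.47,-0.06,-0.9,0,0,0.6 ] max 0.9
[ 0.05,0.48,-0.03,-0.9,0,0,0.6,0.05,0.48,0,-0.9,0,0,0.6,0.05,0.48,0.03,-0.9,0,0,0.6,0,0,0,0,0,0,0.6,0,0,0,0,0,0,0.6 ] max 0.9
```

Emit:
{"api": "drive_tool", "payload": {"targets": [-0.08,0.22,-0.36,-0.89,0,0,0.5,-0.08,0.24,-0.35,-0.89,0,0,0.5,-0.08,0.27,-0.33,-0.89,0,0,0.5,-0.08,0.28,-0.31,-0.89,0,0,0.5,-0.08,0.3,-0.3,-0.89,0,0,0.5]}}

```text
time: 44.02
tcp_pos: [0.5797, 0.0211, 0.1098]
tool_rot: [0.559, -0.432, -0.559, -0.433]
wrist_force: [-0.8, -0.3, 0.0]
grip_width: 0.502
```

Emit:
{"api": "drive_tool", "payload": {"targets": [-0.08,0.32,-0.28,-0.89,0,0,0.5,-0.08,0.34,-0.26,-0.89,0,0,0.5,-0.08,0.35,-0.23,-0.89,0,0,0.5,0.05,0.42,-0.23,-0.9,0,0,0.6,0.05,0.43,-0.2,-0.9,0,0,0.6]}}

```text
time: 44.65
tcp_pos: [0.5282, -0.0515, 0.1153]
tool_rot: [0.62, -0.34, -0.62, -0.34]
wrist_force: [-0.4, -0.2, -0.7]
grip_width: 0.599
```

Emit:
{"api": "drive_tool", "payload": {"targets": [0.05,0.44,-0.17,-0.9,0,0,0.6,0.05,0.45,-0.15,-0.9,0,0,0.6,0.05,0.46,-0.12,-0.9,0,0,0.6,0.05,0.47,-0.09,-0.9,0,0,0.6,0.05,0.47,-0.06,-0.9,0,0,0.6]}}

```text
time: 45.28
tcp_pos: [0.4723, -0.1284, 0.1053]
tool_rot: [0.666, -0.239, -0.665, -0.239]
wrist_force: [0.0, 0.8, 0.3]
grip_width: 0.597
```

Emit:
{"api": "drive_tool", "payload": {"targets": [0.05,0.48,-0.03,-0.9,0,0,0.6,0.05,0.48,0,-0.9,0,0,0.6,0.05,0.48,0.03,-0.9,0,0,0.6,0,0,0,0,0,0,0.6,0,0,0,0,0,0,0.6]}}

```text
time: 45.9
tcp_pos: [0.439, -0.1744, 0.0992]
tool_rot: [0.685, -0.177, -0.684, -0.177]
wrist_force: [-0.3, 0.5, -0.2]
grip_width: 0.601
```

```bash
python3 - <<'E'
from h import *
q=np.r_[.4367,-.1738,.028]; posts()
plan((q,241,.6,4),(q,241,0,1))
a,d=viewer.get_image('scene'); P=cloud('scene',d)
for nm,(x,y) in {'h4':(.4392,-.1757)}.items():
    m=(np.hypot(P[...,0]-x,P[...,1]-y)<.03)&(P[...,2]>.036)&(P[...,2]<.055); print(nm,m.sum(),P[m].mean(0).round(4))
E
```

```text
grey [ 0.6844 -0.3409  0.0443] cas [467.6  97.1  44.3] 36
grey [0.694  0.2293 0.0487] cas [-102.2   73.8   48.7] 48
grey [ 0.5981 -0.0872  0.0431] cas [219.3  -3.7  43.1] 52
grey [ 0.4415 -0.0411  0.0466] cas [ 182.3 -162.7   46.6] 36
t45.95 tcp [ 0.4391 -0.1743  0.0992] cas [ 315.4 -157.4   99.2] J-118.9 F [ 0.3  0.7 -0.6] g0.599 q6 -3.01
[ 0.44,0,0.01,0.01,0,0,0.6,0.44,0,0.01,0.01,0,0,0.6,0.44,0,0.01,0.01,0,0,0.6,0.44,0,0.01,0.01,0,0,0.6,0,0,0,0,0,0,0 ] max 0.6
h4 50 [ 0.4375 -0.1758  0.0434]
```

Emit:
{"api": "drive_tool", "payload": {"targets": [0.44,0,0.015,0,0,0,0.6,0.44,0,0.015,0,0,0,0.6,0.44,0,0.015,0,0,0,0.6,0.44,0,0.015,0,0,0,0.6,0,0,0,0,0,0,0]}}

```text
time: 46.62
tcp_pos: [0.4355, -0.1731, 0.0267]
tool_rot: [-0.684, 0.176, 0.686, 0.176]
wrist_force: [-0.2, 0.5, -0.6]
grip_width: 0.399
```

Emit:
{"api": "drive_tool", "payload": {"targets": [0,0,0,0,0,0,0,0,0,0,0,0,0,0,0,0,0,0,0,0,0,0,0,0,0,0,0,0,0,0,0,0,0,0,0]}}

```text
time: 47.25
tcp_pos: [0.4368, -0.1736, 0.0289]
tool_rot: [0.685, -0.176, -0.684, -0.176]
wrist_force: [-0.7, 0.4, 2.7]
grip_width: 0.146
```

Emit:
{"api": "drive_tool", "payload": {"targets": [-0.2,0,0,0,0,0,0,-0.5,0,0,0,0,0,0,-0.6,0,0,0,0,0,0,-0.6,0,0,0,0,0,0,0,0,0,0,0,0,0]}}

```text
time: 47.88
tcp_pos: [0.4375, -0.1739, 0.1063]
tool_rot: [0.686, -0.176, -0.684, -0.176]
wrist_force: [0.1, 0.4, -0.6]
grip_width: 0.143
```

```bash
python3 - <<'E'
from h import *
p=cas(86,18)
plan((np.r_[.545,-.03,.11],210,0,8),(np.r_[p[:2],.11],176.7,0,10),(np.r_[p[:2],.09],176.7,0,2))
E
```

```text
t47.88 tcp [ 0.4375 -0.1739  0.1063] cas [ 315.  -159.   106.3] J-118.9 F [ 0.1  0.4 -0.6] g0.143 q6 -3.02
[ -0.01,-0.56,-0.08,0.97,-0.01,0,0,-0.01,-0.56,-0.04,0.97,-0.01,0,0,-0.01,-0.56,0,0.97,-0.01,0,0,-0.01,-0.56,0.04,0.97,-0.01,0,0,-0.01,-0.56,0.07,0.97,-0.01,0,0 ] max 0.97
[ -0.01,-0.55,0.11,0.97,-0.01,0,0,-0.01,-0.54,0.15,0.97,-0.01,0,0,-0.01,-0.53,0.19,0.97,-0.01,0,0,0,-0.27,0.06,0.83,0,0,0,0,-0.27,0.07,0.83,0,0,0 ] max 0.97
[ 0,-0.26,0.09,0.83,0,0,0,0,-0.26,0.1,0.83,0,0,0,0,-0.25,0.12,0.83,0,0,0,0,-0.24,0.13,0.83,0,0,0,0,-0.24,0.15,0.83,0,0,0 ] max 0.83
[ 0,-0.23,0.16,0.83,0,0,0,0,-0.22,0.17,0.83,0,0,0,0,-0.21,0.19,0.83,0,0,0,0.25,0,0,0,0,0,0,0.25,0,0,0,0,0,0 ] max 0.83
```

Emit:
{"api": "drive_tool", "payload": {"targets": [-0.01,-0.56,-0.08,0.97,0,0,0,-0.01,-0.56,-0.04,0.97,0,0,0,-0.01,-0.56,0,0.97,0,0,0,-0.01,-0.56,0.04,0.97,0,0,0,-0.01,-0.56,0.07,0.97,0,0,0]}}

```text
time: 48.5
tcp_pos: [0.5039, -0.0828, 0.1053]
tool_rot: [-0.644, 0.29, 0.645, 0.29]
wrist_force: [0.1, -0.4, -0.7]
grip_width: 0.147
```

Emit:
{"api": "drive_tool", "payload": {"targets": [-0.01,-0.55,0.11,0.97,0,0,0,-0.01,-0.54,0.15,0.97,0,0,0,-0.01,-0.53,0.19,0.97,0,0,0,0,-0.27,0.06,0.83,0,0,0,0,-0.27,0.07,0.83,0,0,0]}}

```text
time: 49.12
tcp_pos: [0.5605, -0.0141, 0.1063]
tool_rot: [-0.59, 0.389, 0.591, 0.388]
wrist_force: [0.3, 0.5, -0.9]
grip_width: 0.141
```

Emit:
{"api": "drive_tool", "payload": {"targets": [0,-0.26,0.09,0.83,0,0,0,0,-0.26,0.1,0.83,0,0,0,0,-0.25,0.12,0.83,0,0,0,0,-0.24,0.13,0.83,0,0,0,0,-0.24,0.15,0.83,0,0,0]}}

```text
time: 49.75
tcp_pos: [0.6017, 0.0228, 0.1062]
tool_rot: [-0.528, 0.47, 0.529, 0.469]
wrist_force: [0.4, 0.3, -1.5]
grip_width: 0.142
```

Emit:
{"api": "drive_tool", "payload": {"targets": [0,-0.23,0.16,0.83,0,0,0,0,-0.22,0.17,0.83,0,0,0,0,-0.21,0.19,0.83,0,0,0,0.25,0,0,0,0,0,0,0.25,0,0,0,0,0,0]}}

```text
time: 50.38
tcp_pos: [0.6264, 0.0448, 0.0859]
tool_rot: [-0.486, 0.514, 0.487, 0.513]
wrist_force: [0.5, 0.0, -1.8]
grip_width: 0.145
```

```bash
python3 - <<'E'
from h import *
p=cas(86,18)
plan((np.r_[p[:2],.067],176.7,0,3),(np.r_[p[:2],.067],176.7,0,2))
s=monitor.sense();a,d=viewer.get_image('scene'); q=s['tcp_pos']
overlay('scene',a,q,86.7,q[2]-.0066,'pics/o6.png')
E
```

```text
t50.38 tcp [0.6264 0.0448 0.0859] cas [85.9 16.9 85.9] J177.0 F [ 0.5  0.  -1.8] g0.145 q6 -1.45
[ 0.16,-0.01,0,0.02,0,-0.01,0,0.16,-0.01,0,0.02,0,-0.01,0,0.16,-0.01,0,0.02,0,-0.01,0,0,0,0,0,0,0,0,0,0,0,0,0,0,0 ] max 0.16
```

View pics/o6.png

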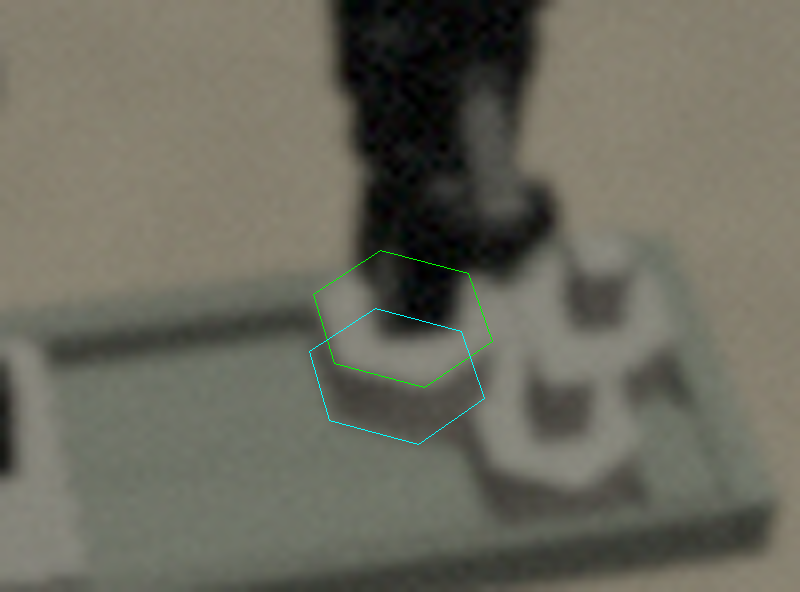

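Emit:
{"api": "drive_tool", "payload": {"targets": [0.16,-0.01,0,0.02,0,0,0,0.16,-0.01,0,0.02,0,0,0,0.16,-0.01,0,0,0,0,0,0.16,0,0,0,0,0,0,0.16,0,0,0,0,0,0]}}

```text
time: 51.05
tcp_pos: [0.6283, 0.0449, 0.0553]
tool_rot: [-0.485, 0.514, 0.485, 0.514]
wrist_force: [-0.2, 0.2, -0.8]
grip_width: 0.146
```

Emit:
{"api": "drive_tool", "payload": {"targets": [0.16,0,0,0,0,0,0,0.16,0,0,0,0,0,0,0.08,0,0,0,0,0,0,0,0,0,0,0,0,0,0,0,0,0,0,0,0]}}

```text
time: 51.68
tcp_pos: [0.6284, 0.0449, 0.0399]
tool_rot: [-0.486, 0.514, 0.485, 0.514]
wrist_force: [-1.0, 0.0, -0.7]
grip_width: 0.147
```

```bash
python3 - <<'E'
from h import *
state()
E
```

```text
t51.67 tcp [0.6284 0.0449 0.0399] cas [85.6 18.9 39.9] J176.7 F [-1.   0.  -0.7] g0.147 q6 -1.44
```

Emit:
{"api": "drive_tool", "payload": {"targets": [0.05,0.04,0,0,0,0,0,0,0,0.05,0,0,0,0,0,0,0.05,0,0,0,0,0,0,0.03,0,0,0,0,0,0,0,0,0,0,0]}}

```text
time: 52.3
tcp_pos: [0.627, 0.0486, 0.038]
tool_rot: [-0.486, 0.515, 0.484, 0.514]
wrist_force: [-1.0, -9.6, 0.9]
grip_width: 0.146
```

```bash
python3 - <<'E'
from h import *
state()
E
```

```text
t52.30 tcp [0.627  0.0486 0.038 ] cas [82.1 17.4 38. ] J176.6 F [-1.  -9.6  0.9] g0.146 q6 -1.43
```

Emit:
{"api": "drive_tool", "payload": {"targets": [0,0,0.03,0,0,0,0,0,0,0.02,0,0,0,0,0,0,0,0,0,0,0,0,0,0,0,0,0,0,0,0,0,0,0,0,0]}}

```text
time: 52.92
tcp_pos: [0.6271, 0.0489, 0.0382]
tool_rot: [-0.486, 0.516, 0.483, 0.513]
wrist_force: [-1.7, -16.7, 3.4]
grip_width: 0.143
```

```bash
python3 - <<'E'
from h import *
state()
E
```

```text
t52.92 tcp [0.6271 0.0489 0.0382] cas [81.7 17.4 38.2] J176.6 F [ -1.7 -16.7   3.4] g0.143 q6 -1.43
```

Emit:
{"api": "drive_tool", "payload": {"targets": [0,0.01,-0.05,0,0,0,0,0,0.01,0,0,0,0,0,0,0.01,0,0,0,0,0,0,0,0,0,0,0,0,0,0,0,0,0,0,0]}}

```text
time: 53.55
tcp_pos: [0.6264, 0.0487, 0.038]
tool_rot: [-0.486, 0.515, 0.484, 0.514]
wrist_force: [1.1, -9.2, -0.0]
grip_width: 0.147
```

```bash
python3 - <<'E'
from h import *
state()
E
```

```text
t53.55 tcp [0.6264 0.0487 0.038 ] cas [82.  16.7 38. ] J176.6 F [ 1.1 -9.2 -0. ] g0.147 q6 -1.43
```

Emit:
{"api": "drive_tool", "payload": {"targets": [0,0,-0.02,0,0,0,0,0,0,0,0,0,0,0.2,0,0,0,0,0,0,0.28,-0.5,0,0,0,0,0,0.28,-0.7,0,0,0,0,0,0.28]}}

```text
time: 54.18
tcp_pos: [0.6254, 0.0497, 0.0869]
tool_rot: [-0.485, 0.514, 0.486, 0.514]
wrist_force: [-0.4, 0.6, 0.0]
grip_width: 0.283
```

```bash
python3 - <<'E'
from h import *
p=cas(189,0.3)
plan((np.r_[p[:2],.1],176.7,.6,4),(np.r_[p[:2],.1],176.7,.6,1))
E
```

```text
t54.17 tcp [0.6254 0.0497 0.0869] cas [81.  15.7 86.9] J176.7 F [-0.4  0.6  0. ] g0.283 q6 -1.43
[ -0.08,0.1,-0.67,0,0,0,0.6,-0.08,0.1,-0.67,0,0,0,0.6,-0.08,0.1,-0.67,0,0,0,0.6,-0.08,0.1,-0.67,0,0,0,0.6,0,0,0,0,0,0,0.6 ] max 0.67
```

Emit:
{"api": "drive_tool", "payload": {"targets": [-0.1,0.1,-0.67,0,0,0,0.6,-0.1,0.1,-0.67,0,0,0,0.6,-0.1,0.1,-0.67,0,0,0,0.6,-0.1,0.1,-0.65,0,0,0,0.6,0,0,0,0,0,0,0.6]}}

```text
time: 54.8
tcp_pos: [0.604, -0.0571, 0.1037]
tool_rot: [-0.486, 0.514, 0.484, 0.515]
wrist_force: [-0.4, 0.2, 0.1]
grip_width: 0.599
```

```bash
python3 - <<'E'
from h import *
p=cas(187.5,0)
plan((np.r_[p[:2],.037],176.7,.6,5),(np.r_[p[:2],.037],176.7,0,5))
a,d=viewer.get_image('scene'); P=cloud('scene',d)
b,d2=viewer.get_image('top')
for n,D in(('scene',d),('top',d2)):
    P=cloud(n,D)
    m=((P[...,2]>.045)&(P[...,2]<.062)&(abs(P[...,0]-.61)<.05)&(P[...,1]<.14)&(P[...,1]>-.03)).astype(np.uint8)
    k,l,st,ce=cv2.connectedComponentsWithStats(m,connectivity=8)
    for i in range(1,k):
        if st[i,4]>12: print(n,tocas(P[l==i].mean(0)).round(1),st[i,4])
u,v=map(int,proj('scene',cas(50,0,.03)));u2,v2=map(int,proj('top',cas(50,0,.03)))
f=lambda a,u,v:cv2.resize(a[v-35:v+35,u-40:u+40,::-1],(400,350),interpolation=cv2.INTER_CUBIC)
cv2.imwrite('pics/pk.png',np.hstack([f(a,u,v),f(b,u2,v2)]))
E
```

```text
t54.80 tcp [ 0.604  -0.0571  0.1037] cas [188.9   0.4 103.7] J176.6 F [-0.4  0.2  0.1] g0.599 q6 -1.61
[ 0.33,0,0.01,0,0,0.01,0.6,0.33,0,0.01,0,0,0.01,0.6,0.33,0,0.01,0,0,0.01,0.6,0.33,0,0.01,0,0,0.01,0.6,0.33,0,0.01,0,0,0.01,0.6 ] max 0.6
[ 0,0,0,0,0,0,0,0,0,0,0,0,0,0,0,0,0,0,0,0,0,0,0,0,0,0,0,0,0,0,0,0,0,0,0 ] max 0.0
scene [ 23.1 -16.   51.6] 55
scene [ 63.2 -16.3  52. ] 53
scene [43.  18.8 51.9] 57
scene [82.9 18.3 52.1] 55
top [39.6 16.4 53.6] 35
top [80.2 16.7 53.5] 34
top [ 20.4 -18.   53.3] 35
top [ 59.8 -19.3  53.5] 33
```

View pics/pk.png

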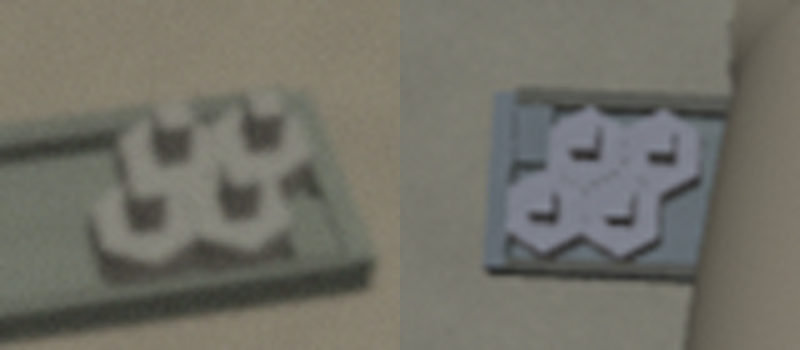

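The pack is tight: posts read 40 mm apart within rows, 20 mm stagger, and 34.5–35.5 mm between rows. Next I slide the pusher up.

Emit:
{"api": "drive_tool", "payload": {"targets": [0.33,0,0.01,0,0,0,0.6,0.33,0,0.01,0,0,0,0.6,0.33,0,0.01,0,0,0,0.6,0.33,0,0,0,0,0,0.6,0.33,0,0,0,0,0,0.6]}}

```text
time: 55.52
tcp_pos: [0.6036, -0.0546, 0.0345]
tool_rot: [-0.485, 0.514, 0.486, 0.514]
wrist_force: [0.9, 0.3, -0.3]
grip_width: 0.598
```

Emit:
{"api": "drive_tool", "payload": {"targets": [0,0,0,0,0,0,0.4,0,0,0,0,0,0,0,0,0,0,0,0,0,0,0,0,0,0,0,0,0,0,0,0,0,0,0,0]}}

```text
time: 56.15
tcp_pos: [0.6037, -0.0547, 0.0363]
tool_rot: [-0.486, 0.514, 0.485, 0.514]
wrist_force: [-5.7, -0.3, 5.8]
grip_width: 0.17
```

Emit:
{"api": "drive_tool", "payload": {"targets": [0,0,0,0,0,0,0,0,0,0,0,0,0,0,0,0,0,0,0,0,0,0,0,0,0,0,0,0,0,0,0,0,0,0,0]}}

```text
time: 56.78
tcp_pos: [0.6037, -0.0547, 0.0363]
tool_rot: [-0.486, 0.514, 0.485, 0.514]
wrist_force: [-5.6, 0.0, 5.0]
grip_width: 0.173
```

```bash
python3 - <<'E'
from h import *
state()
E
```

```text
t56.77 tcp [ 0.6037 -0.0547  0.0363] cas [186.5   0.   36.3] J176.7 F [-5.6  0.   5. ] g0.173 q6 -1.60
```

Emit:
{"api": "drive_tool", "payload": {"targets": [0,0,0.2,0,0,0,0,0,0,0.35,0,0,0,0,0,0,0.35,0,0,0,0,0,0,0.35,0,0,0,0,0,0,0.25,0,0,0,0]}}

```text
time: 57.4
tcp_pos: [0.6071, 0.0053, 0.0363]
tool_rot: [-0.486, 0.514, 0.485, 0.514]
wrist_force: [-5.0, -2.1, 5.1]
grip_width: 0.173
```

Emit:
{"api": "drive_tool", "payload": {"targets": [0,0,0.05,0,0,0,0,0,0,0.05,0,0,0,0,0,0,0.04,0,0,0,0,0,0,0.03,0,0,0,0,0,0,0,0,0,0,0]}}

```text
time: 58.02
tcp_pos: [0.6075, 0.0119, 0.0363]
tool_rot: [-0.486, 0.514, 0.485, 0.514]
wrist_force: [-5.4, -1.2, 5.8]
grip_width: 0.174
```

```bash
python3 - <<'E'
from h import *
state()
E
```

```text
t58.02 tcp [0.6075 0.0119 0.0363] cas [119.8   0.   36.3] J176.7 F [-5.4 -1.2  5.8] g0.174 q6 -1.49
```

Emit:
{"api": "drive_tool", "payload": {"targets": [0,0,0.02,0,0,0,0,0,0,0.02,0,0,0,0,0,0,0.02,0,0,0,0,0,0,0,0,0,0,0,0,0,0,0,0,0,0]}}

```text
time: 58.65
tcp_pos: [0.6076, 0.0133, 0.0363]
tool_rot: [-0.486, 0.515, 0.485, 0.514]
wrist_force: [-5.3, -6.2, 5.7]
grip_width: 0.172
```

```bash
python3 - <<'E'
from h import *
state()
E
```

```text
t58.65 tcp [0.6076 0.0133 0.0363] cas [118.4   0.   36.3] J176.7 F [-5.3 -6.2  5.7] g0.172 q6 -1.49
```

Emit:
{"api": "drive_tool", "payload": {"targets": [0,0,0.02,0,0,0,0,0,0,0.015,0,0,0,0,0,0,0,0,0,0,0,0,0,0,0,0,0,0,0,0,0,0,0,0,0]}}

```text
time: 59.28
tcp_pos: [0.6076, 0.0134, 0.0363]
tool_rot: [-0.486, 0.516, 0.484, 0.513]
wrist_force: [-6.6, -12.9, 6.0]
grip_width: 0.174
```

```bash
python3 - <<'E'
from h import *
state()
E
```

```text
t59.27 tcp [0.6076 0.0134 0.0363] cas [118.3   0.   36.3] J176.6 F [ -6.6 -12.9   6. ] g0.174 q6 -1.49
```

Emit:
{"api": "drive_tool", "payload": {"targets": [0,0,0,0,0,0,0.3,0,0,0,0,0,0,0.5,-0.4,0,0,0,0,0,0.5,-0.8,0,0,0,0,0,0.6,-0.9,0,0,0,0,0,0.6]}}

```text
time: 59.9
tcp_pos: [0.6078, 0.0161, 0.1215]
tool_rot: [-0.486, 0.514, 0.486, 0.514]
wrist_force: [0.6, -0.2, 0.8]
grip_width: 0.599
```

```bash
python3 - <<'E'
from h import *
q=np.r_[.6015,-.0887,.12]
plan((q,157.7,.6,5),(q,157.7,.6,2),(q-[0,0,.045],157.7,.6,3),(q-[0,0,.045],157.7,0,5))
E
```

```text
t59.90 tcp [0.6078 0.0161 0.1215] cas [115.6   0.  121.5] J176.7 F [ 0.6 -0.2  0.8] g0.599 q6 -1.49
[ 0.01,0,-0.53,0.95,0,0,0.6,0.01,-0.03,-0.52,0.95,0,0,0.6,0.01,-0.07,-0.52,0.95,0,0,0.6,0.01,-0.1,-0.51,0.95,0,0,0.6,0.01,-0.14,-0.51,0.95,0,0,0.6 ] max 0.95
[ 0,0,0,0,0,0,0.6,0,0,0,0,0,0,0.6,0.38,0,0,0,0,0,0.6,0.38,0,0,0,0,0,0.6,0.38,0,0,0,0,0,0.6 ] max 0.6
[ 0,0,0,0,0,0,0,0,0,0,0,0,0,0,0,0,0,0,0,0,0,0,0,0,0,0,0,0,0,0,0,0,0,0,0 ] max 0.0
```

Emit:
{"api": "drive_tool", "payload": {"targets": [0.01,0,-0.53,0.95,0,0,0.6,0.01,-0.03,-0.52,0.95,0,0,0.6,0.01,-0.07,-0.52,0.95,0,0,0.6,0.01,-0.1,-0.51,0.95,0,0,0.6,0.01,-0.14,-0.51,0.95,0,0,0.6]}}

```text
time: 60.52
tcp_pos: [0.6012, -0.0906, 0.1172]
tool_rot: [-0.392, 0.588, 0.393, 0.588]
wrist_force: [0.1, 0.5, -0.3]
grip_width: 0.599
```

Emit:
{"api": "drive_tool", "payload": {"targets": [0,0,0,0,0,0,0.6,0,0,0,0,0,0,0.6,0,0,0,0,0,0,0.6,0,0,0,0,0,0,0.6,0,0,0,0,0,0,0.6]}}

```text
time: 61.15
tcp_pos: [0.6016, -0.0885, 0.1177]
tool_rot: [-0.394, 0.587, 0.394, 0.587]
wrist_force: [-0.9, 0.6, 0.7]
grip_width: 0.599
```

```bash
python3 - <<'E'
from h import *
q=np.r_[.6015,-.0887,.075]
plan((q,157.7,.6,4))
a,d=viewer.get_image('scene'); P=cloud('scene',d)
m=(np.hypot(P[...,0]-.603,P[...,1]+.09)<.03)&(P[...,2]>.084)&(P[...,2]<.1)
q=P[m]; print(len(q),q.mean(0),cv2.minAreaRect((q[:,:2]*1000).astype(np.float32)))
E
```

```text
t61.15 tcp [ 0.6016 -0.0885  0.1177] cas [ 2.204e+02 -1.000e-01  1.177e+02] J157.8 F [-0.9  0.6  0.7] g0.599 q6 -1.33
[ 0.27,0,0,0,0,0,0.6,0.27,0,0,0,0,0,0.6,0.27,0,0,0,0,0,0.6,0.27,0,0,0,0,0,0.6,0,0,0,0,0,0,0.6 ] max 0.6
78 [ 0.60628955 -0.08600857  0.0887294 ] ((602.1945190429688, -90.44598388671875), (41.937461853027344, 12.037800788879395), 66.80459594726562)
```

Emit:
{"api": "drive_tool", "payload": {"targets": [0.27,0,0,0,0,0,0.6,0.27,0,0,0,0,0,0.6,0.27,0,0,0,0,0,0.6,0.25,0,0,0,0,0,0.6,0,0,0,0,0,0,0.4]}}

```text
time: 61.82
tcp_pos: [0.601, -0.0888, 0.074]
tool_rot: [-0.394, 0.588, 0.394, 0.587]
wrist_force: [0.5, 0.6, -0.1]
grip_width: 0.407
```

Emit:
{"api": "drive_tool", "payload": {"targets": [0,0,0,0,0,0,0.2,0,0,0,0,0,0,0,0,0,0,0,0,0,0,0,0,0,0,0,0,0,0,0,0,0,0,0,0]}}

```text
time: 62.45
tcp_pos: [0.6018, -0.0889, 0.0759]
tool_rot: [-0.394, 0.587, 0.394, 0.587]
wrist_force: [-0.7, -0.0, 6.3]
grip_width: 0.102
```

Emit:
{"api": "drive_tool", "payload": {"targets": [0,0,0,0,0,0,0,0,0,0,0,0,0,0,-0.06,0,0,0,0,0,0,-0.06,0,0,0,0,0,0,0,0,0,0,0,0,0]}}

```text
time: 63.08
tcp_pos: [0.6014, -0.0889, 0.0792]
tool_rot: [-0.394, 0.587, 0.394, 0.587]
wrist_force: [4.0, -0.7, -11.1]
grip_width: 0.101
```

```bash
python3 - <<'E'
from h import *
s,M=state();print(s['wrist_torque'])
E
```

```text
t63.08 tcp [ 0.6014 -0.0889  0.0792] cas [ 2.208e+02 -2.000e-01  7.920e+01] J157.7 F [  4.   -0.7 -11.1] g0.101 q6 -1.33
[-0.20703525 -1.02864404 -0.03127747]
```

Emit:
{"api": "drive_tool", "payload": {"targets": [-0.03,0,0,0,0,0,0,0,0,0,0,0,0,0,0,0,0,0.9,0,0,0,0,0,0,0.9,0,0,0,0,0,0,0.9,0,0,0]}}

```text
time: 63.7
tcp_pos: [0.6015, -0.0889, 0.0811]
tool_rot: [-0.336, 0.622, 0.336, 0.622]
wrist_force: [3.5, -0.7, -11.8]
grip_width: 0.099
```

```bash
python3 - <<'E'
from h import *
s,M=state();print(s['wrist_torque'])
E
```

```text
t63.70 tcp [ 0.6015 -0.0889  0.0811] cas [ 2.208e+02 -2.000e-01  8.110e+01] J146.8 F [  3.5  -0.7 -11.8] g0.099 q6 -1.14
[-0.19689044 -1.00656824 -0.03661734]
```

Free turning, so I go on: 15 more rows to J ≈ 86.7.

Emit:
{"api": "drive_tool", "payload": {"targets": [0,0,0,1,0,0,0,0,0,0,1,0,0,0,0,0,0,1,0,0,0,0,0,0,1,0,0,0,0,0,0,1,0,0,0]}}

```text
time: 64.32
tcp_pos: [0.6016, -0.0891, 0.0812]
tool_rot: [-0.223, 0.671, 0.223, 0.671]
wrist_force: [5.4, -1.3, -11.6]
grip_width: 0.099
```

Emit:
{"api": "drive_tool", "payload": {"targets": [0,0,0,1,0,0,0,0,0,0,1,0,0,0,0,0,0,1,0,0,0,0,0,0,1,0,0,0,0,0,0,1,0,0,0]}}

```text
time: 64.95
tcp_pos: [0.6017, -0.0891, 0.0812]
tool_rot: [-0.103, 0.699, 0.103, 0.7]
wrist_force: [5.0, -2.3, -11.6]
grip_width: 0.101
```

Emit:
{"api": "drive_tool", "payload": {"targets": [0,0,0,1,0,0,0,0,0,0,1,0,0,0,0,0,0,1,0,0,0,0,0,0,1,0,0,0,0,0,0,1,0,0,0]}}

```text
time: 65.58
tcp_pos: [0.6017, -0.0893, 0.0812]
tool_rot: [0.02, 0.707, -0.02, 0.707]
wrist_force: [5.0, -2.5, -11.2]
grip_width: 0.099
```

```bash
python3 - <<'E'
from h import *
s,M=state();print(s['wrist_torque'])
E
```

```text
t65.58 tcp [ 0.6017 -0.0893  0.0812] cas [2.212e+02 1.000e-01 8.120e+01] J86.8 F [  5.   -2.5 -11.2] g0.099 q6 -0.09
[-0.69493686 -1.22713707 -0.03675702]
```

Emit:
{"api": "drive_tool", "payload": {"targets": [0.1,0,0,0,0,0,0,0.1,0,0,0,0,0,0,0.1,0,0,0,0,0,0,0,0,0,0,0,0,0,0,0,0,0,0,0,0]}}

```text
time: 66.2
tcp_pos: [0.6018, -0.0893, 0.0697]
tool_rot: [0.019, 0.707, -0.019, 0.707]
wrist_force: [3.3, -2.3, -8.6]
grip_width: 0.096
```

```bash
python3 - <<'E'
from h import *
state()
E
```

```text
t66.20 tcp [ 0.6018 -0.0893  0.0697] cas [2.212e+02 1.000e-01 6.970e+01] J86.9 F [ 3.3 -2.3 -8.6] g0.096 q6 -0.09
```

Emit:
{"api": "drive_tool", "payload": {"targets": [0.06,0,0,0,0,0,0,0.06,0,0,0,0,0,0,0.02,0,0,0,0,0,0,0,0,0,0,0,0,0,0,0,0,0,0,0,0]}}

```text
time: 66.82
tcp_pos: [0.6018, -0.0893, 0.0641]
tool_rot: [0.019, 0.707, -0.019, 0.707]
wrist_force: [4.4, -3.9, -5.3]
grip_width: 0.103
```

```bash
python3 - <<'E'
from h import *
state()
E
```

```text
t66.83 tcp [ 0.6018 -0.0893  0.0641] cas [2.211e+02 2.000e-01 6.410e+01] J86.9 F [ 4.4 -3.9 -5.3] g0.103 q6 -0.09
```

Nearly at the bottom. I'll lower a touch more, release and rise clear.

Emit:
{"api": "drive_tool", "payload": {"targets": [0.02,0,0,0,0,0,0,0,0,0,0,0,0,0.2,0,0,0,0,0,0,0.5,0,0,0,0,0,0,0.6,-0.5,0,0,0,0,0,0.6]}}

```text
time: 67.45
tcp_pos: [0.6005, -0.0886, 0.0815]
tool_rot: [0.019, 0.708, -0.019, 0.706]
wrist_force: [0.1, 0.6, -0.1]
grip_width: 0.598
```

Emit:
{"api": "drive_tool", "payload": {"targets": [-1,0,0,0,0,0,0.6,-1,0,0,0,0,0,0.6,-0.5,-0.9,0,0,0,0,0.6,0,-0.9,-0.9,0,0,0,0.6,0,-0.9,-0.9,0,0,0,0.6]}}

```text
time: 68.08
tcp_pos: [0.523, -0.1936, 0.1828]
tool_rot: [0.019, 0.707, -0.019, 0.707]
wrist_force: [-0.3, -1.0, 0.7]
grip_width: 0.598
```

Emit:
{"api": "drive_tool", "payload": {"targets": [0,-0.9,-0.9,0,0,0,0.6,0,-0.8,-0.8,0,0,0,0.6,0,0,0,0,0,0,0.6,0,0,0,0,0,0,0.6,0,0,0,0,0,0,0.6]}}

```text
time: 68.7
tcp_pos: [0.453, -0.2565, 0.1828]
tool_rot: [0.019, 0.707, -0.018, 0.707]
wrist_force: [-0.3, 0.0, 0.1]
grip_width: 0.6
```

```bash
python3 - <<'E'
from h import *
state()
a,d=viewer.get_image('scene'); b,d2=viewer.get_image('top')
for n,D in(('scene',d),('top',d2)):
    P=cloud(n,D)
    m=(np.hypot(P[...,0]-.603,P[...,1]+.09)<.035)&(P[...,2]>.068)&(P[...,2]<.11)
    vv,uu=np.nonzero(m&(P[...,2]>.074)); q=P[m&(P[...,2]>.074)]
    print(n,'knob zmax',np.percentile(P[m][:,2],[50,90,99]).round(4),cv2.minAreaRect((q[:,:2]*1000).astype(np.float32)))
    m=((P[...,2]>.045)&(P[...,2]<.066)&(abs(P[...,0]-.61)<.05)&(P[...,1]<.14)&(P[...,1]>-.06)).astype(np.uint8)
    k,l,st,ce=cv2.connectedComponentsWithStats(m,connectivity=8)
    for i in range(1,k):
        if st[i,4]>12: print(n,tocas(P[l==i].mean(0)).round(1),st[i,4])
u,v=map(int,proj('scene',cas(110,0,.03)));u2,v2=map(int,proj('top',cas(110,0,.03)))
f=lambda a,u,v:cv2.resize(a[v-45:v+45,u-60:u+60,::-1],(400,300),interpolation=cv2.INTER_CUBIC)
cv2.imwrite('pics/end.png',np.vstack([np.hstack([f(a,u,v),f(b,u2,v2)]),cv2.resize(np.hstack([a,b])[...,::-1],(800,300),interpolation=cv2.INTER_AREA)]))
E
```

```text
t68.70 tcp [ 0.453  -0.2565  0.1828] cas [ 396.6 -138.8  182.8] J87.0 F [-0.3  0.   0.1] g0.600 q6 -0.46
scene knob zmax [0.0788 0.0803 0.0814] ((602.2220458984375, -90.60559844970703), (9.868680000305176, 42.7265510559082), 86.77225494384766)
scene [ 23.  -15.7  51.9] 55
scene [ 63.4 -16.3  51.5] 55
scene [124.2   2.7  54.7] 77
scene [43.  19.2 51.7] 59
scene [82.9 18.4 51.8] 59
top knob zmax [0.08   0.0837 0.0856] ((601.0819091796875, -87.88727569580078), (8.235004425048828, 39.99704360961914), 88.65281677246094)
top [39.7 16.  54.3] 36
top [79.2 16.4 53.1] 30
top [120.5  -0.7  57.1] 44
top [ 20.1 -18.   52.4] 36
top [ 59.6 -19.2  53.5] 34
```

View pics/end.png

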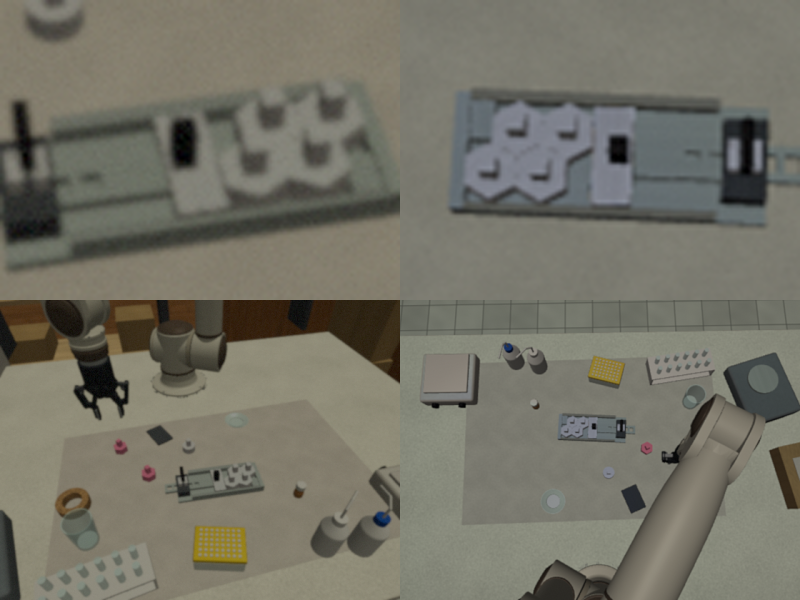

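```bash
python3 - <<'E'
from h import *
for n in('scene','top'):
    I=[viewer.get_image(n) for _ in range(10)]
    d=np.median([i[1] for i in I],0); a=np.mean([i[0] for i in I],0)
    P=cloud(n,d); C=[]
    for x,y in((20,-17.6),(60,-17.6),(40,17),(80,17)):
        c=cas(x,y); k=(2.5,1) if n=='scene' else (0,0)
        m=(np.hypot(P[...,0]-c[0],P[...,1]-c[1])<.016)&(P[...,2]>.045)&(P[...,2]<.062)
        vv,uu=np.nonzero(m); g=np.array([ray(n,u,v,.054)[:2] for u,v in zip(uu,vv)]); C.append(tocas(np.r_[g.mean(0),0])[:2])
    C=np.array(C); print(n,C.round(1).tolist())
    nrm=lambda i,j:max(abs((C[j]-C[i])@np.array([np.cos(t),np.sin(t)])) for t in np.radians([0,60,120]))
    for nm,i,j in(('A1A2',0,1),('A1B1',0,2),('A2B1',1,2),('A2B2',1,3),('B1B2',2,3)): print(nm,round(nrm(i,j),2))
E
```

```text
scene [[23.9, -13.9], [64.1, -14.2], [43.8, 20.7], [83.7, 20.5]]
A1A2 40.13
A1B1 39.88
A2B1 40.34
A2B2 39.87
B1B2 39.85
top [[20.3, -18.4], [59.6, -19.4], [39.8, 16.3], [79.8, 16.4]]
A1A2 39.28
A1B1 39.81
A2B1 40.79
A2B2 41.06
B1B2 39.96
```

```bash
python3 - <<'E'
from h import *
state(); print(manip.hand_in())
E
```

```text
t69.80 tcp [ 0.4523 -0.2572  0.1829] cas [ 397.3 -139.5  182.9] J86.9 F [ 0.3  0.2 -0.4] g0.601 q6 -0.46
the job is handed in; nothing more can be done
None
```

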